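# Prise open the rider case and load the beam

## Robot

A 6-joint arm with a two-finger parallel gripper is mounted at the origin on the work surface. World frame = base frame: x ahead of the robot, y to its left, z up, the work surface at z = 0. Lengths are in m, angles in rad, forces in N, time in s.
With the tool pointing down it reaches from about 0.375 to 0.9 m from the base axis. Payload 3.1 kg.
Tool frame: the origin (TCP) lies on the centre line of the jaws, within the pads' length; the fingertips stand 8 mm ahead of it and the grasp point (between the pads) lies 11 mm behind it; z points along the fingers, y is the line along which they close (so a half turn about z gives the same grasp; the last joint's range is limited). The gripper opens to 85 mm and grips with 20 to 120 N. Pads are 22 mm wide; open, the fingers measure 114 mm over their backs; the gripper's body (76 mm by 85 mm) begins 54 mm behind the grasp point. The pads swing forward as they close: fully open they stand 13 mm farther back than shut.
Start: joints at [-1.456, 0.527, 1.433, -0, 1.181, -0.178], TCP at [0.181, -0.598, 0.239] pointing down, gripper open.
Joint ranges: [-3.08, 3.08], [-0.75, 2.2], [0.22, 2.44], [-1.43, 4.57], [0, 2.65], [-2.85, 2.85]. Speed limits (rad/s): [2.79, 2.79, 3.14, 3.14, 3.14, 3.14].

## Interface

Orientations are given as a unit quaternion [x, y, z, w].
In Python, from station import * gives the robot as it stands.
- The arm moves only by the tool play_rows, never from a script. Its argument "rows" is a list of rows, each a list of 3 entries, a list of its own where there are three numbers: the turn, a rotation vector about the tool's x, y, z in degrees, then the shift along the tool's x, y, z in mm, then the closure, from 0 (fully open) to 1 (shut). In form: [[[ax, ay, az], [dx, dy, dz], jaw], ...]. A call has 1 to 12 rows; each row shifts and turns the commanded pose from where the row before left it, along the tool's axes as they then stand; what a row does not reach is not made up. A row lasts 1/12 s, in which the tool goes at most 41.7 mm and 7.16 degrees, less where a joint would pass 70% of its speed; a pose out of reach is approached as far as the arm can. A call with a gripper value outside its range is refused whole. The fingers move at their own pace and stop on an object; "grip_force" is the grip in N (left out, the last holds). Time passes only in rows, so rows that do not move let the fingers close. It gives the time, the measured TCP pose, the force, the opening and the grip force at its end, in the units of the state.
- sense(): the state, without advancing time (a new reading comes with each control period).
- snapshot(name): name is "side" or "top"; returns (picture, depth): 384x512x3 uint8, red, green, blue; 384x512 float32, m along the optical axis (not along the pixel's ray), 0 where there is no reading.
- get_calibration(name): a dict with "vfov" (degrees; the focal length in pixels is half the picture's height over the tangent of half this angle, whatever the lens; pixels are square), "cx", "cy" (the principal point, pixels), "xyz" and "attitude" of the camera in the world. Camera axes: x right, y down, z forward; pixel columns grow to the right and rows downward; lengths in m; the calibration is good to about 2 mm. A picture is of the moment at which its call begins. get_calibration takes no time and is no camera call.
- sign_off(): hands the job in; it is judged then, once.
The state is a dict: "t": time; "q": joint angles; "qd": joint speeds; "tau": joint torques, N m; "tcp_pos": TCP position; "tool_rot": TCP orientation; "force": force on the tool from outside, world axes, zero at the start; "ft_torque": the same for the moment, N m; "finger_gap": opening from 0.0 (shut) to 1.0 (fully open); "gripper_force": force on a finger pad.
Only numpy, scipy, OpenCV 4.12 (cv2) and the standard library are available. Lean on these libraries where they do the work, as an engineer would, in place of code of your own. Each camera call takes 0.05 s, during which the arm holds its last target. There are 200 camera calls.

## Task

The lid of the steel rider case is stuck: lay the pry bar across the fulcrum post with its tip under the lid's lip and lever that end of the lid up until it comes loose, then lift the lid off and set it right way up and squarely on the rubber mat. Hook every rider weight from the case onto the horizontal rail outside the span between the two dark bands, and slide each one along the rail, without lifting it, until it hangs wholly between the bands. Finish with the pry bar lying in its shallow tray, and leave the glass beaker and the spirit level alone.

Things in the scene. Friction and masses are not known exactly. Their poses are not given: they have to be found in the camera images.
- case: Fixed dark steel open-topped case, outside 112 mm (its x) by 200 mm (its y), 140 mm high, walls 4 mm, floor 5 mm thick; origin at the centre of its underside, z up. Two 30 mm high dividers make three pockets in a row along its y, one for each rider. The fulcrum post stands outside its -y end.
- plungers (a point): Midway between two sprung plungers in the case's long walls near its -y end, which grip the lid's skirts by friction with 20 to 35 N in all. They let go when the lip end of the lid has risen 8 to 13 mm, and then prop that end up by 9 to 13 mm.
- fulcrum: Fixed post on the case's -y side (148 mm from the case's middle, turning with the case), topped by a horizontal steel cylinder of 12 mm diameter and 50 mm length along the case's x. Origin on the table at the post's foot; the top of the cylinder is 130 mm above it, which is 10 mm below the underside of the lid's lip.
- lid: Loose aluminium lid, 0.3 kg, plate 112 mm (its x) by 216 mm (y) by 4 mm, seated tight on the case at the start, axes as the case's. Origin at the plate's underside over the case's middle, 140 mm above the table when seated. Below it two skirts 14 mm deep run along y just inside the case's long walls; set down, it stands on them, origin 14 mm above what it lies on.
- lid_lip (a point): Point on the lid's lip, the part of the plate that overhangs the case's -y wall by 16 mm: the middle of its underside, 112 mm from the lid's origin along its -y, 4 mm inside the edge and 12 mm outside the case wall.
- lid_fin (a point): Point in the black fin on top of the lid's middle, 26 mm above the lid's origin. The fin is 12 mm wide (lid x), 44 mm long (lid y) and reaches from 4 to 36 mm above the lid's origin: the place to grip the lid once it is loose.
- bar: Loose straight pry bar, 0.25 kg, 225 mm long: handle 100 mm long, 20 by 20 mm, then a flat steel blade 125 mm long, 20 mm wide, 6 mm thick (z) in line with the handle's middle. Origin at the middle of the handle, x towards the tip, centre of mass about 31 mm ahead of the origin. It starts lying in the tray, z up, origin 14 mm above the table.
- bar_tip (a point): The end of the pry bar's blade, 175 mm ahead of the bar's origin, at mid thickness.
- rider0: Loose steel rider weight, 0.2 to 0.4 kg, 128 mm tall, upright in a case pocket (standing on its floor, its +x roughly the case's +x, away from the robot) or absent. Origin at the centre of its underside, z up. Bottom: weight block 44 mm (x) by 34 mm (y) by 36 mm high. Top: grip tab 12 mm thick (x), 24 mm wide (y), 92 to 128 mm above the origin. Between: a square hook.
- rider1: Rider like rider0, or absent. Hook, 24 mm wide along y: bridge with its underside 86 mm above the origin, 16 mm inside width along x, long leg on the -x side down to the block, short lip on the +x side ending 68 mm above the origin. Hanging, the rail's axis is 80 mm above the origin.
- rider2: Rider like rider0 and rider1, or absent. The rail enters the hook level from the rider's +x side, through the 32 mm gap between lip and block (rail's axis about 52 mm above the rider's origin); then the rider is lowered about 28 mm until the bridge rests on the rail.
- rail: Fixed round steel rail, 12 mm diameter, 170 mm above the table, along this body's y between two posts 26 mm thick at y = -225 and +225 mm; the posts rise 10 mm above the rail's axis. Origin on the table below the rail's middle; +x points away from the robot. Riders slide freely along it.
- span: The marked span of the rail: two dark bands, each 8 mm long, round the rail with centres 70 mm either side of this origin along y (clear 132 mm between them). Origin on the rail's axis midway between the bands, 170 mm above the table; axes as the rail's. The bands are paint thin and do not hinder sliding.
- tray: Fixed shallow black tray for the pry bar, 290 mm (its x) by 96 mm (y), walls 4 mm thick and 12 mm high, floor 4 mm thick; origin at the centre of its underside.
- mat: Fixed black rubber mat, 250 mm (its x) by 140 mm (y), 3 mm thick, for the lid, whose long side (lid y) goes along the mat's x, either way round; origin at the centre of its underside.
- beaker: Loose glass beaker, 70 mm wide and 90 mm tall, origin at the centre of its underside: leave alone.
- level: Loose clear block spirit level, 30 by 80 by 24 mm, origin at the centre of its underside: leave alone.
Mind the look-alikes: they are no part of the job. Several things have the shape of the lid; the one meant has the colours described above.

How it is judged:
By the outcome, as a careful person would: the job done as asked, in the order asked, and still so for the second after the job is handed in, with the robot touching nothing.
Of rider0, rider1, rider2 only 2 to 3 are there at a start; the rules pass over those that are not, and their reading is None.
At some moment in a run one of bar may be knocked a few centimetres aside while the robot is not near it.
It also fails if it takes over 208 s, if anything falls off the work surface, if the arm or the gripper's body presses on something with over 40 N, if the wrist force passes 120 N, or if a joint passes its speed limit or range.

## Working session

There is one attempt and no reset: what is moved stays moved. The work goes in short steps, Python scripts to look and compute and a tool call to move; the robot and the scene stay as the last step left them, time stands still between calls to the robot, and variables do not carry over. Pictures are saved under pics/ and viewed, at most 14 in all, crops included, and the job is handed in when it is done.

Besides the shell and the picture viewer there is one more tool, called after "Request:" in YAML: its name, and indented under it one key for each argument. play_rows: Moves the arm, as the interface text tells. Its arguments: {"type":"object","properties":{"rows":{"type":"array","items":{"type":"array"}},"grip_force":{"type":"number"}},"required":["rows"]}

```bash
ls; mkdir -p pics; python3 - <<'E'
from station import *
import cv2,numpy as np
for n in ("side","top"):
    p,d=snapshot(n); np.savez(f"pics/{n}0.npz",p=p,d=d)
    cv2.imwrite(f"pics/{n}0.png",cv2.resize(p[:,:,::-1],(800,600),interpolation=cv2.INTER_CUBIC)); print(n,get_calibration(n))
print(sense())
E
```

```text
pics
side {'vfov': 57.15639372608224, 'cx': 253.39786008274925, 'cy': 191.97433722762705, 'xyz': array([0.81397442, 0.11007536, 0.99816411]), 'attitude': array([ 0.60072864,  0.78075804, -0.13607223, -0.1050063 ])}
top {'vfov': 52.14546929942122, 'cx': 250.08243282330454, 'cy': 190.1419257338654, 'xyz': array([0.29419547, 0.02814007, 1.35467445]), 'attitude': array([ 0.71227632, -0.69741854,  0.06081863, -0.05070421])}
{'t': 0.1, 'q': array([-1.45550074e+00,  5.28370209e-01,  1.43380142e+00, -1.28783150e-05,
        1.18141010e+00, -1.78504332e-01]), 'qd': array([-0.00101479, -0.00292434, -0.00214641, -0.00033492,  0.00138796,
        0.00140129]), 'tau': array([ 3.90142286e-04, -4.43304813e+01, -1.78586447e+01, -2.60520328e-04,
        3.87824679e-03, -5.88476734e-08]), 'tcp_pos': array([ 0.18094147, -0.597561  ,  0.23842464]), 'tool_rot': array([ 9.89228742e-01,  1.46374542e-01,  2.54747311e-05, -9.94227765e-04]), 'force': array([ 0.11457698, -0.00268243,  0.03129209]), 'ft_torque': array([-0.01224347, -0.01367448,  0.04122757]), 'gripper_force': 0.0, 'finger_gap': 0.9987249853884413}
```

View pics/side0.png

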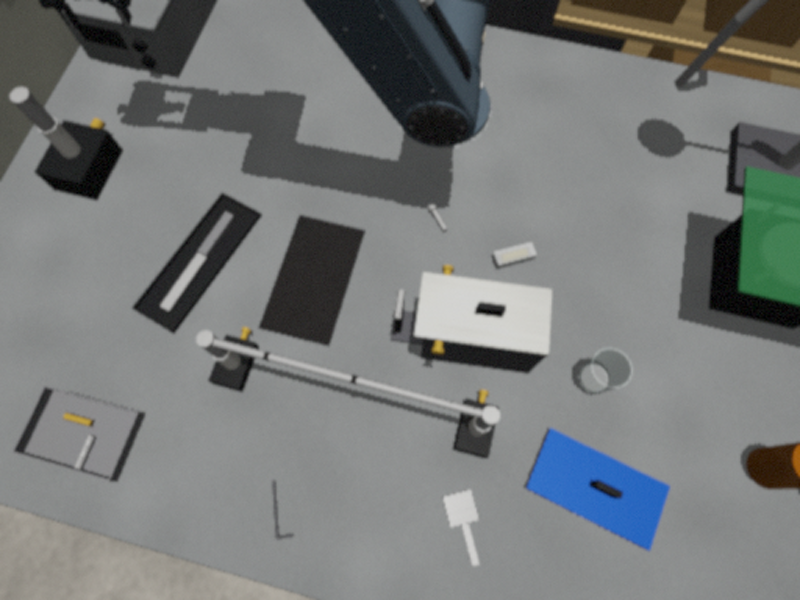

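View pics/top0.png

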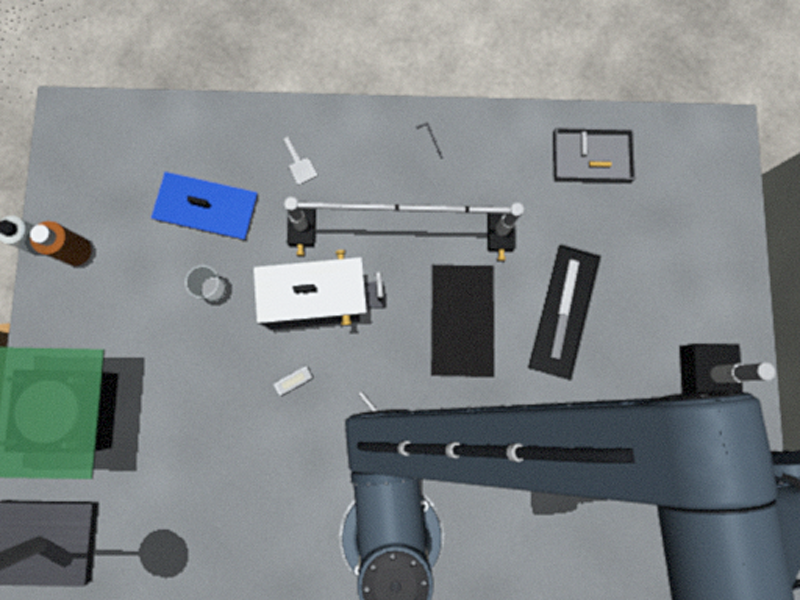

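Top view (800 px): white lid with black fin (310,292) on the dark case with the fulcrum post at right (380,288). The blue plate (205,205) and the green plate (50,410) have the lid's shape but are the wrong colour and are not on this case. Bar lies in the tray (565,310) with the handle on the far side, mat (462,320), rail (290–517, 207) with bands at (397,207) and (467,208), beaker (208,285), level (293,380).

```bash
cat > h.py <<'E'
from station import *
import cv2,numpy as np
from scipy.spatial.transform import Rotation as R
def look(n,f=None):
    p,d=snapshot(n) if f is None else (lambda z:(z['p'],z['d']))(np.load(f))
    return p,d,cloud(n,d)
def cloud(n,d):
    c=get_calibration(n); F=192/np.tan(np.radians(c['vfov']/2))
    v,u=np.mgrid[:384,:512]
    P=np.dstack([(u-c['cx'])/F*d,(v-c['cy'])/F*d,d])
    W=P@R.from_quat(c['attitude']).as_matrix().T+c['xyz']; W[d==0]=np.nan; return W
def rect(X):
    r=cv2.minAreaRect((X[:,:2]*1000).astype(np.float32)); b=cv2.boxPoints(r)
    e=b[1]-b[0]; f=b[2]-b[1]; L,S=(e,f) if np.hypot(*e)>np.hypot(*f) else (f,e)
    a=np.degrees(np.arctan2(L[1],L[0]))
    return np.round(r[0],1),round(float(np.hypot(*L)),1),round(float(np.hypot(*S)),1),round(float(a),2)
def box(W,x,y,z): return (W[...,0]>x[0])&(W[...,0]<x[1])&(W[...,1]>y[0])&(W[...,1]<y[1])&(W[...,2]>z[0])&(W[...,2]<z[1])
E
python3 - <<'E'
from h import *
for n in("top","side"):
    p,d,W=look(n,f"pics/{n}0.npz"); i=p.astype(int); s=i.sum(2)
    def pt(u,v): return np.round(W[int(v*.64),int(u*.64)]*1000)
    L={"top":dict(lid=(280,280),fin=(305,289),ful=(380,285),railL=(350,205),railR=(490,209),bar=(570,280),blade=(558,335),mat=(462,320),tray=(545,350),band=(397,207),lev=(293,380)),
     "side":dict(lid=(450,300),fin=(490,308),ful=(400,305),bar=(182,282),blade=(215,235),mat=(310,280),tray=(225,270),beak=(605,355),lev=(515,254),band=(354,379),band2=(266,356))}[n]
    print(n,{k:pt(*v).tolist() for k,v in L.items()})
    table=box(W,(.2,1.1),(-.8,.5),(-.01,.01)); print("table z",np.nanmedian(W[table][:,2]))
    m=box(W,(.3,.8),(-.2,.6),(.135,.15))&(i.min(2)>150)
    nc,lb,st,ce=cv2.connectedComponentsWithStats(m.astype(np.uint8))
    k=1+np.argmax(st[1:,4]); print("lid",rect(W[lb==k]),W[lb==k][:,2].mean())
    m=box(W,(.2,.9),(-.8,.2),(-.005,.02))&(s<120)
    nc,lb,st,ce=cv2.connectedComponentsWithStats(m.astype(np.uint8))
    for k in range(1,nc):
        if st[k,4]>250: print("dark",ce[k]/.64,st[k,4],rect(W[lb==k]),np.median(W[lb==k][:,2]))
    m=box(W,(.4,.95),(-.5,.35),(.155,.19))&(i.min(2)>120)&(box(W,(.3,.72),(-.5,.4),(0,.3))==0)
    X=W[m]; print("rail n",len(X), X.min(0),X.max(0)) if len(X) else 0
E
```

```text
top {'lid': [518.0, 236.0, 143.0], 'fin': [497.0, 181.0, 178.0], 'ful': [515.0, 35.0, 131.0], 'railL': [668.0, 98.0, 173.0], 'railR': [668.0, -180.0, 174.0], 'bar': [557.0, -387.0, 11.0], 'blade': [nan, nan, nan], 'mat': [464.0, -146.0, 4.0], 'tray': [399.0, -330.0, 2.0], 'band': [665.0, 5.0, 178.0], 'lev': [322.0, 219.0, 25.0]}
table z 0.00024518483468138896
lid (array([500.6, 175.5]), 216.9, 115.7, -82.82) 0.14398077436889076
dark [573.17747731 290.13332073] 661 (array([ 488.8, -377.3]), 283.6, 94.8, -14.82) 0.0042267507367017565
dark [462.12601078 320.3032345 ] 1855 (array([ 462.5, -149.5]), 244.1, 132.8, 0.42) 0.0028199612508532645
side {'lid': [494.0, 118.0, 143.0], 'fin': [503.0, 180.0, 175.0], 'ful': [518.0, 39.0, 129.0], 'bar': [541.0, -388.0, 16.0], 'blade': [434.0, -359.0, 24.0], 'mat': [470.0, -155.0, 3.0], 'tray': [490.0, -322.0, 2.0], 'beak': [491.0, 404.0, 55.0], 'lev': [323.0, 217.0, 24.0], 'band': [666.0, 4.0, 176.0], 'band2': [665.0, -135.0, 177.0]}
table z 0.0006064529638123428
lid (array([498. , 175.5]), 216.2, 114.7, -83.54) 0.1439936032271799
dark [196.14436337 261.86156992] 1559 (array([ 486. , -376.7]), 284.2, 96.2, -15.03) 0.005158251004817815
```

```bash
python3 - <<'E'
from h import *
for n in("top","side"):
    p,d,W=look(n,f"pics/{n}0.npz"); i=p.astype(int)
    m=box(W,(.3,.68),(-.5,-.25),(-.01,.06))&(i.min(2)>85)
    T=(W[...,:2]-[.487,-.377])@np.array([[np.cos(np.radians(-15)),-np.sin(np.radians(-15))],[np.sin(np.radians(-15)),np.cos(np.radians(-15))]])
    m&=(abs(T[...,0])<.135)&(abs(T[...,1])<.038)
    X=W[m];t=T[m]; print(n,"bar",len(X),rect(X))
    for a in np.arange(-.13,.13,.02):
        k=(t[:,0]>a)&(t[:,0]<a+.02)
        if k.sum()>3: print(round(a+.01,3),k.sum(),np.round(1000*np.array([t[k,1].min(),t[k,1].max(),np.median(X[k,2])]),1),i[m][k].mean(0).round())
    m=box(W,(.6,.75),(-.5,.3),(.160,.19))
    X=W[m]; 
    k=i[m].min(1)>100; 
    f=np.polyfit(X[k][:,1],X[k][:,0],1); print("rail x=",f, X[k][:,1].min(),X[k][:,1].max(),np.percentile(X[k][:,2],[5,50,95]))
    kd=i[m].max(1)<90; Y=X[kd]; print("bands",[ (Y[g][:,:].mean(0)*1000).round(1).tolist() for g in (abs(Y[:,1])<.03,abs(Y[:,1]+.135)<.03)])
    m=box(W,(.45,.58),(0,.07),(.122,.136)); print("ful",m.sum(),rect(W[m]),W[m].mean(0))
    m=box(W,(.45,.58),(.1,.24),(.16,.185)); print("fin",m.sum(),rect(W[m]),W[m].mean(0))
E
```

```text
top bar 421 (array([ 493.6, -374.4]), 230.8, 23.0, -13.39)
-0.1 35 [-7.4 10.8 22.9] [139. 141. 146.]
-0.08 38 [-8.1 10.9 24.1] [140. 143. 147.]
-0.06 31 [-6.9 10.6 24.6] [140. 142. 147.]
-0.04 37 [-6.6 12.4 22.7] [140. 142. 148.]
-0.02 32 [-5.7 12.7 23.9] [138. 141. 145.]
0.0 40 [-6.1 13.8 17. ] [191. 193. 197.]
0.02 40 [-6.9 15.1 16.5] [194. 197. 200.]
0.04 40 [-4.9 16.3 16.3] [194. 197. 200.]
0.06 36 [-5.  16.  14.6] [197. 200. 203.]
0.08 39 [-3.4 17.4 15. ] [194. 197. 200.]
0.1 39 [-2.6 18.4 16.9] [192. 195. 198.]
0.12 14 [-4.1 17.5  7.3] [155. 157. 160.]
rail x= [0.00096201 0.66398048] -0.2485528280467501 0.2273747713898291 [0.17040076 0.17558014 0.18170166]
bands [[664.0, 6.1, 176.2], [664.2, -134.4, 176.3]]
ful 59 (array([514.2,  36.2]), 48.7, 11.6, 7.4) [0.51334269 0.03609139 0.12857405]
fin 68 (array([497.1, 181.8]), 42.0, 12.6, -83.4) [0.49640231 0.18144506 0.17424477]
side bar 544 (array([ 489.8, -379.6]), 225.6, 32.4, -12.51)
-0.1 39 [-21.7  10.2  24. ] [122. 122. 124.]
-0.08 41 [-21.2  10.6  24. ] [128. 128. 129.]
-0.06 40 [-8.6 11.2 24.6] [129. 129. 130.]
-0.04 42 [-19.   11.8  24.2] [128. 128. 129.]
-0.02 46 [-18.3  12.4  24.3] [128. 128. 128.]
0.0 49 [-17.   13.9  16.6] [161. 160. 159.]
0.02 53 [-14.6  15.4  17.3] [163. 162. 161.]
0.04 52 [-16.6  15.5  17.7] [163. 163. 162.]
0.06 54 [-14.8  15.9  16.7] [165. 165. 163.]
0.08 54 [-13.3  16.7  17.3] [164. 163. 162.]
0.1 54 [-13.   18.4  17.2] [165. 165. 163.]
0.12 20 [-11.6  18.   10. ] [136. 136. 135.]
rail x= [0.00314691 0.66519871] -0.24748107999146063 0.22712853880745043 [0.1711982  0.17556107 0.18079524]
bands [[666.1, 4.1, 175.0], [666.5, -135.4, 175.7]]
ful 87 (array([514.6,  36.2]), 51.3, 11.9, 6.89) [0.51571007 0.03658165 0.12871882]
fin 113 (array([497.7, 182.7]), 43.1, 12.6, -81.25) [0.49932719 0.18290997 0.17327953]
```

```bash
cat >> h.py <<'E'
def go(x,y,z,psi,pitch=0):
    """turn (deg, tool axes) then shift (mm, tool axes after the turn) to the pose; pitch>0 raises the +tool-x end"""
    s=sense(); Rc=R.from_quat(s['tool_rot'])
    Rt=R.from_euler('z',psi,degrees=True)*R.from_euler('y',-pitch,degrees=True)*R.from_euler('x',180,degrees=True)
    tv=(Rc.inv()*Rt).as_rotvec(degrees=True); sh=Rt.inv().apply(np.array([x,y,z])-s['tcp_pos']*1000)
    print("t%.1f"%s['t'],"turn",tv.round(1),"shift",sh.round(1),"dist %.0f"%np.linalg.norm(sh),"F",s['force'].round(1),"gap %.3f"%s['finger_gap'])
E
python3 -c "
from h import *
go(435.6,-360.2,90,-13.1)"
```

```text
t0.1 turn [-0.1  0.  29.9] shift [ 194.2 -288.9  148.4] dist 378 F [ 0.1 -0.   0. ] gap 0.999
```

Request:
play_rows:
  rows:
    - [[0,0,6],[0,0,0],0.55]
    - [[0,0,6],[0,0,0],0.55]
    - [[0,0,6],[0,0,0],0.55]
    - [[0,0,6],[0,0,0],0.55]
    - [[0,0,5.9],[0,0,0],0.55]
    - [[0,0,0],[20,-30,0],0.55]
    - [[0,0,0],[20,-30,0],0.55]
    - [[0,0,0],[20,-30,0],0.55]
    - [[0,0,0],[20,-30,15],0.55]
    - [[0,0,0],[20,-30,15],0.55]
    - [[0,0,0],[20,-30,15],0.55]
    - [[0,0,0],[20,-30,15],0.55]

```text
t: 1.1
tcp_pos: [0.3657, -0.4238, 0.1786]
tool_rot: [0.993, -0.114, -0.0, -0.0]
force: [0.6, 0.0, 0.4]
finger_gap: 0.451
gripper_force: 0.0
```

```bash
python3 -c "
from h import *
go(435.6,-360.2,60,-13.1)"
```

```text
t1.1 turn [-0.  0.  0.] shift [ 53.7 -77.8 118.6] dist 152 F [0.6 0.  0.4] gap 0.451
```

Request:
play_rows:
  rows:
    - [[0,0,0],[13,-19,24],0.55]
    - [[0,0,0],[13,-19,24],0.55]
    - [[0,0,0],[13,-19,24],0.55]
    - [[0,0,0],[13,-19,24],0.55]
    - [[0,0,0],[1.7,-1.8,22.6],0.55]
    - [[0,0,0],[0,0,0],0.55]
  grip_force: 80

```text
t: 1.6
tcp_pos: [0.4336, -0.3578, 0.0565]
tool_rot: [0.994, -0.112, -0.003, -0.003]
force: [-0.1, 0.4, -0.2]
finger_gap: 0.45
gripper_force: 0.0
```

```bash
python3 - <<'E'
from h import *
go(435.6,-360.2,15,-13.1)
p,d,W=look("side"); cv2.imwrite("pics/s1.png",cv2.resize(p[100:240,60:250,::-1],(760,560),interpolation=cv2.INTER_CUBIC))
E
```

```text
t1.6 turn [-0.3  0.4  0.2] shift [ 2.5  1.9 41.5] dist 42 F [-0.1  0.4 -0.2] gap 0.450
```

View pics/s1.png

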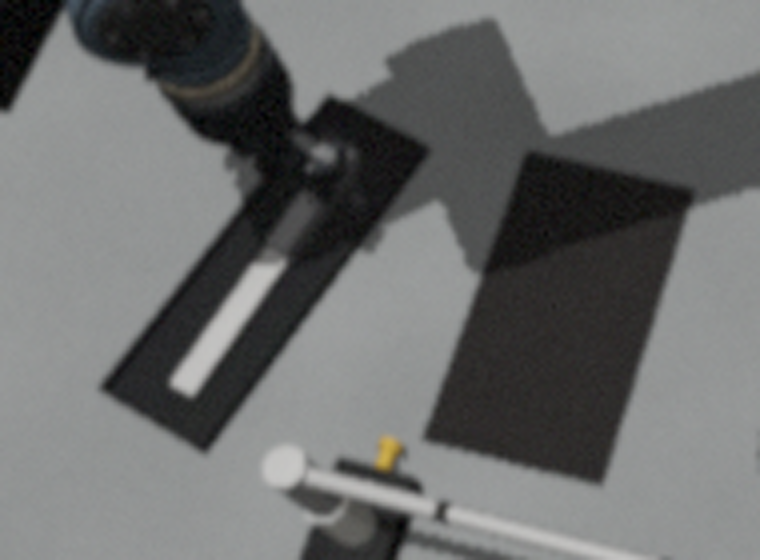

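The crop shows the bar undisturbed in its tray (blade at about (230,325), handle at (300,220)) and the jaws over the handle. I'll descend and grip.

Request:
play_rows:
  rows:
    - [[0,0,0],[2,2,14],0.55]
    - [[0,0,0],[0,0,14],0.55]
    - [[0,0,0],[0,0,13],0.55]
    - [[0,0,0],[0,0,0],0.55]
    - [[0,0,0],[0,0,0],0.9]
    - [[0,0,0],[0,0,0],0.9]
    - [[0,0,0],[0,0,0],0.9]
    - [[0,0,0],[0,0,0],0.9]
    - [[0,0,0],[0,0,0],0.9]
    - [[0,0,0],[0,0,0],0.9]
  grip_force: 100

```text
t: 2.48
tcp_pos: [0.4364, -0.3649, 0.0214]
tool_rot: [0.994, -0.114, 0.001, 0.001]
force: [-2.2, -0.5, 6.7]
finger_gap: 0.202
gripper_force: 99.1
```

```bash
python3 -c "
from h import *
go(435.6,-360.2,15,-13.1); s=sense(); print(s['tcp_pos'],s['gripper_force'])"
```

```text
t2.5 turn [ 0.1 -0.1  0. ] shift [-1.8 -4.4  6.4] dist 8 F [-2.2 -0.5  6.7] gap 0.202
[ 0.43637915 -0.36490002  0.02138405] 99.13818597793579
```

Request:
play_rows:
  rows:
    - [[0,0,0],[0,0,0],0.6]
    - [[0,0,0],[0,0,0],0.6]
    - [[0,0,0],[0,0,0],0.6]
    - [[0,0,0],[0,0,0],0.6]

```text
t: 2.82
tcp_pos: [0.4364, -0.3641, 0.0198]
tool_rot: [0.994, -0.114, 0.0, 0.0]
force: [0.6, -0.2, -0.5]
finger_gap: 0.4
gripper_force: 0.0
```

```bash
python3 -c "
from h import *
go(435.6,-363.5,15,-13.1); s=sense(); print(s['tcp_pos'],s['gripper_force'])"
```

```text
t2.8 turn [ 0. -0.  0.] shift [-0.9 -0.4  4.8] dist 5 F [ 0.6 -0.2 -0.5] gap 0.400
[ 0.43641901 -0.36410464  0.01976158] 0.0
```

Request:
play_rows:
  rows:
    - [[0,0,0],[0,0,4.5],0.6]
    - [[0,0,0],[0,0,0],0.6]
    - [[0,0,0],[0,0,0],0.9]
    - [[0,0,0],[0,0,0],0.9]
    - [[0,0,0],[0,0,0],0.9]
    - [[0,0,0],[0,0,0],0.9]
    - [[0,0,0],[0,0,0],0.9]
    - [[0,0,0],[0,0,0],0.9]

```text
t: 3.48
tcp_pos: [0.4361, -0.3639, 0.0152]
tool_rot: [0.994, -0.114, -0.0, -0.0]
force: [-0.9, 0.9, 0.9]
finger_gap: 0.208
gripper_force: 98.3
```

```bash
python3 -c "
from h import *
s=sense(); print(s['tcp_pos'],s['gripper_force'],s['force'])
go(533,-140,160,-13.1)
go(533,-140,160,96.9)"
```

```text
[ 0.43614344 -0.36385579  0.01518368] 98.30572843551636 [-0.91486464  0.87012076  0.88458178]
t3.5 turn [-0.  0.  0.] shift [  43.6 -240.  -144.8] dist 284 F [-0.9  0.9  0.9] gap 0.208
t3.5 turn [  -0.   -0. -110.] shift [ 210.6  123.  -144.8] dist 284 F [-0.9  0.9  0.9] gap 0.208
```

Request:
play_rows:
  rows:
    - [[0,0,0],[0,0,-15],0.9]
    - [[0,0,0],[0,0,-30],0.9]
    - [[0,0,0],[0,0,-35],0.9]
    - [[0,0,0],[0,0,-35],0.9]
    - [[0,0,0],[0,0,-35],0.9]
    - [[0,0,-6.5],[0,0,0],0.9]
    - [[0,0,-6.5],[0,0,0],0.9]
    - [[0,0,-6.5],[0,0,0],0.9]
    - [[0,0,-6.5],[0,0,0],0.9]
    - [[0,0,-6.5],[0,0,0],0.9]
    - [[0,0,-6.5],[0,0,0],0.9]
    - [[0,0,-6.5],[0,0,0],0.9]

```text
t: 4.48
tcp_pos: [0.4359, -0.3636, 0.1646]
tool_rot: [0.959, 0.282, -0.0, -0.001]
force: [0.3, 0.2, -3.2]
finger_gap: 0.205
gripper_force: 98.1
```

Request:
play_rows:
  rows:
    - [[0,0,-6.5],[0,0,0],0.9]
    - [[0,0,-6.5],[0,0,0],0.9]
    - [[0,0,-6.5],[0,0,0],0.9]
    - [[0,0,-6.5],[0,0,0],0.9]
    - [[0,0,-6.5],[0,0,0],0.9]
    - [[0,0,-6.5],[0,0,0],0.9]
    - [[0,0,-6.5],[0,0,0],0.9]
    - [[0,0,-6.5],[0,0,0],0.9]
    - [[0,0,-6.5],[0,0,0],0.9]
    - [[0,0,-6],[0,0,0],0.9]
    - [[0,0,0],[0,0,0],0.9]

```text
t: 5.4
tcp_pos: [0.4359, -0.3637, 0.1646]
tool_rot: [0.662, 0.749, 0.0, -0.001]
force: [-0.6, -0.6, -3.0]
finger_gap: 0.205
gripper_force: 98.1
```

```bash
python3 -c "
from h import *
go(536,-136,165,96.9)"
```

```text
t5.4 turn [-0.  -0.1  0.1] shift [214.  126.7  -0.4] dist 249 F [-0.6 -0.6 -3. ] gap 0.205
```

Request:
play_rows:
  rows:
    - [[0,0,0],[27,16,0],0.9]
    - [[0,0,0],[27,16,0],0.9]
    - [[0,0,0],[27,16,0],0.9]
    - [[0,0,0],[27,16,0],0.9]
    - [[0,0,0],[27,16,0],0.9]
    - [[0,0,0],[27,16,0],0.9]
    - [[0,0,0],[27,16,0],0.9]
    - [[0,0,0],[25,14.7,0],0.9]
    - [[0,0,0],[0,0,0],0.9]
    - [[0,0,0],[0,0,0],0.9]

```text
t: 6.23
tcp_pos: [0.5363, -0.1347, 0.1649]
tool_rot: [0.663, 0.749, -0.0, -0.0]
force: [0.6, -0.8, -2.7]
finger_gap: 0.211
gripper_force: 98.3
```

```bash
python3 - <<'E'
from h import *
go(536,-136,165,96.9)
u=np.array([np.cos(np.radians(96.9)),np.sin(np.radians(96.9))])
for n in("top","side"):
    p,d,W=look(n); i=p.astype(int)
    T=W[...,:2]-sense()['tcp_pos'][:2]; a=T@u; b=T@[u[1],-u[0]]
    m=(a>.05)&(a<.2)&(abs(b)<.025)&(W[...,2]>.15)&(W[...,2]<.19)&(i.min(2)>100)
    X=W[m]; print(n,m.sum(),"a max",np.percentile(a[m],[1,99]),rect(X),"lateral",np.polyfit(a[m],b[m],1),"z(a)",np.polyfit(a[m],X[:,2],1))
    cv2.imwrite(f"pics/{n}2.png",cv2.resize(p[120:300,100:340,::-1] if n=="top" else p[120:300,200:440,::-1],(800,600),interpolation=cv2.INTER_CUBIC))
E
```

```text
t6.2 turn [-0.  -0.   0.1] shift [-1.3 -0.5 -0.1] dist 1 F [ 0.6 -0.8 -2.7] gap 0.211
top 181 a max [0.07520951 0.16353321] (array([521.8, -17.7]), 93.5, 20.6, -82.99) lateral [ 0.00626643 -0.00056519] z(a) [-0.00158228  0.16677727]
side 380 a max [0.05128531 0.16646415] (array([522.3, -28.7]), 116.8, 21.6, -83.16) lateral [-0.00259552  0.00037642] z(a) [-0.00788752  0.16739696]
```

View pics/top2.png

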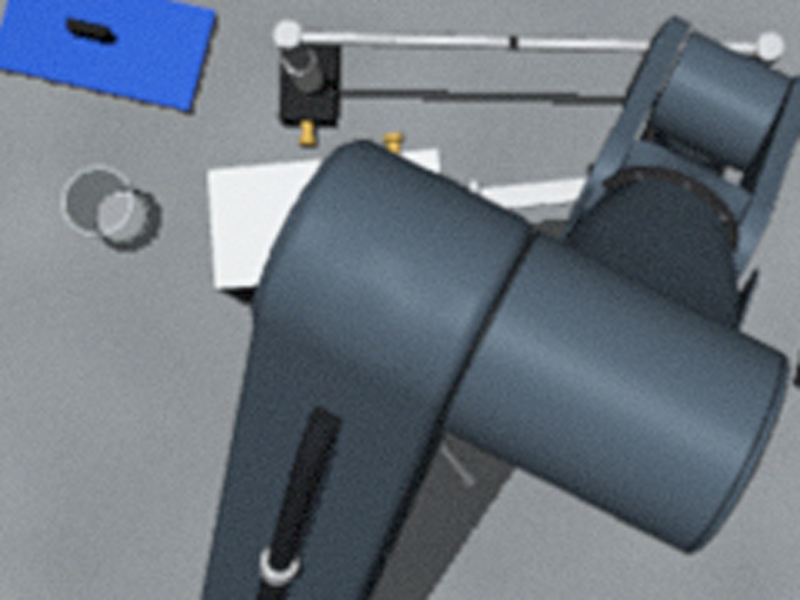

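Blade is level and aligned in the jaws, its tip short of the lid at (475,185). Lower to just above the fulcrum height.

Request:
play_rows:
  rows:
    - [[0,0,0],[0,0,15],0.9]
    - [[0,0,0],[0,0,10],0.9]
    - [[0,0,0],[0,0,4],0.9]
    - [[0,0,0],[8,-0.5,0],0.9]
    - [[0,0,0],[8,0,0],0.9]
    - [[0,0,0],[0,0,0],0.9]
    - [[0,0,0],[0,0,0],0.9]
  grip_force: 120

```text
t: 6.92
tcp_pos: [0.5338, -0.1199, 0.1366]
tool_rot: [0.663, 0.749, 0.0, 0.0]
force: [-0.1, -0.2, -1.6]
finger_gap: 0.198
gripper_force: 121.7
```

```bash
python3 - <<'E'
from h import *
go(530.4,-89,136,96.9)
u=np.array([np.cos(np.radians(96.9)),np.sin(np.radians(96.9))])
p,d,W=look("side"); i=p.astype(int)
T=W[...,:2]-sense()['tcp_pos'][:2]; a=T@u; b=T@[u[1],-u[0]]
m=(a>.05)&(a<.2)&(abs(b)<.015)&(W[...,2]>.1)&(W[...,2]<.19)&(i.min(2)>90)
for k in np.arange(.05,.2,.01):
    q=m&(a>k)&(a<k+.01); print(round(k,2),q.sum(),np.median(W[q][:,2]).round(4) if q.any() else 0)
E
```

```text
t6.9 turn [0.  0.  0.1] shift [31.   0.4  0.6] dist 31 F [-0.1 -0.2 -1.6] gap 0.198
0.05 31 0.1384
0.06 30 0.1385
0.07 31 0.1374
0.08 29 0.1387
0.09 31 0.1388
0.1 31 0.1376
0.11 32 0.1378
0.12 31 0.1382
0.13 31 0.1385
0.14 30 0.1385
0.15 40 0.1375
0.16 30 0.1372
0.17 0 0
0.18 2 0.1455
0.19 44 0.1443
0.2 0 0
```

Request:
play_rows:
  rows:
    - [[0,0,0],[8,0,0.7],0.9]
    - [[0,0,0],[8,0,0],0.9]
    - [[0,0,0],[6,0.2,0],0.9]
    - [[0,0,0],[4,0,0],0.9]
    - [[0,0,0],[2,0,0],0.9]
    - [[0,0,0],[0,0,0],0.9]
    - [[0,0,0],[0,0,0],0.9]

```text
t: 7.55
tcp_pos: [0.5307, -0.0925, 0.1356]
tool_rot: [0.663, 0.749, -0.0, 0.0]
force: [-0.6, -0.1, -3.3]
finger_gap: 0.199
gripper_force: 121.7
```

```bash
python3 - <<'E'
from h import *
go(530.4,-89,136,96.9)
p,d,W=look("side"); np.savez("pics/side3.npz",p=p,d=d)
cv2.imwrite("pics/s3.png",cv2.resize(p[150:250,220:370,::-1],(780,520),interpolation=cv2.INTER_CUBIC))
E
```

```text
t7.5 turn [0.  0.  0.1] shift [ 3.6  0.1 -0.4] dist 4 F [-0.6 -0.1 -3.3] gap 0.199
```

View pics/s3.png

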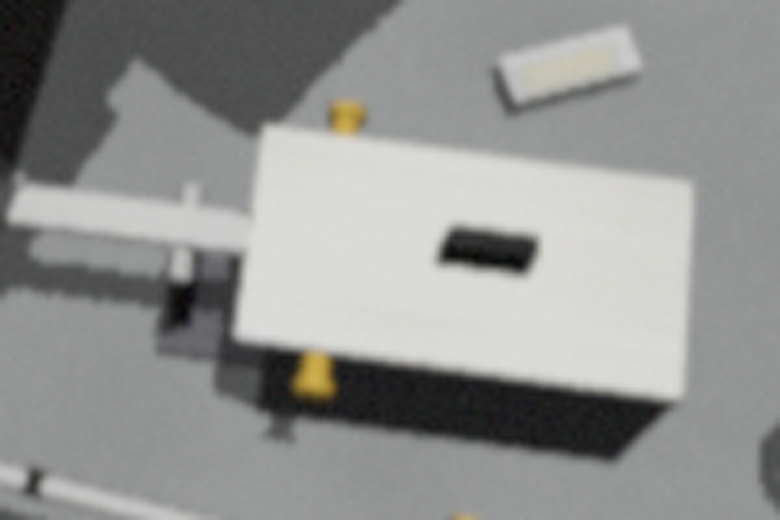

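Tip is under the lip at (250,230) and the blade lies over the fulcrum at (190,205). Last few millimetres in, then start levering.

Request:
play_rows:
  rows:
    - [[0,0,0],[3.5,0,0],0.9]
    - [[0,0,0],[0,0,0],0.9]
    - [[0,2,0],[-0.3,0,4.5],0.9]
    - [[0,2,0],[-0.3,0,4.5],0.9]
    - [[0,2,0],[-0.3,0,4.5],0.9]
    - [[0,2,0],[-0.3,0,4.5],0.9]
    - [[0,2,0],[-0.3,0,4.5],0.9]
    - [[0,0,0],[0,0,0],0.9]
    - [[0,0,0],[0,0,0],0.9]

```text
t: 8.35
tcp_pos: [0.5299, -0.0888, 0.1127]
tool_rot: [0.661, 0.745, 0.058, -0.066]
force: [-0.1, 2.9, -2.8]
finger_gap: 0.203
gripper_force: 121.9
```

```bash
cat > lid.py <<'E'
from h import *
s=sense(); print(s['t'],s['tcp_pos'],s['force'],s['ft_torque'],"pitch",np.degrees(np.arcsin(R.from_quat(s['tool_rot']).as_matrix()[2,0])))
p,d,W=look("side"); i=p.astype(int)
u=np.array([-.120,.993]); T=W[...,:2]-[.4975,.183]; a=T@u; b=T@[u[1],-u[0]]
for k in (-.11,-.1,-.08,-.05,0,.05,.08):
    m=(abs(a-k)<.006)&(abs(b)<.05)&(abs(b)>.012)&(W[...,2]>.13)&(i.min(2)>120); print(k,np.median(W[m][:,2]).round(4) if m.any() else None,end=' ')
E
python3 lid.py
```

```text
8.35 [ 0.52986878 -0.08882207  0.11269996] [-0.09455555  2.94658001 -2.81602315] [ 0.10851481 -0.0620583  -0.09474543] pitch 10.044736387029252
-0.11 0.1465 -0.1 0.1467 -0.08 0.1462 -0.05 0.1456 0 0.1451 0.05 0.1446 0.08 0.1442
```

Request:
play_rows:
  rows:
    - [[0,2,0],[-0.3,0,4.5],0.9]
    - [[0,2,0],[-0.3,0,4.5],0.9]
    - [[0,2,0],[-0.3,0,4.5],0.9]
    - [[0,2,0],[-0.3,0,4.5],0.9]
    - [[0,2,0],[-0.3,0,4.5],0.9]
    - [[0,0,0],[0,0,0],0.9]
    - [[0,0,0],[0,0,0],0.9]

```text
t: 8.98
tcp_pos: [0.53, -0.0861, 0.0907]
tool_rot: [0.653, 0.737, 0.114, -0.129]
force: [0.7, 0.4, -3.1]
finger_gap: 0.194
gripper_force: 121.9
```

```bash
python3 lid.py
```

```text
8.9833 [ 0.52997148 -0.08605046  0.09067819] [ 0.67948635  0.42938054 -3.06946298] [-0.38336528 -0.05115627  0.04181549] pitch 19.83750515025387
-0.11 0.1548 -0.1 0.1546 -0.08 0.1534 -0.05 0.152 0 0.1499 0.05 0.1471 0.08 0.1458
```

Request:
play_rows:
  rows:
    - [[0,2,0],[-0.3,0,4.5],0.9]
    - [[0,2,0],[-0.3,0,4.5],0.9]
    - [[0,2,0],[-0.3,0,4.5],0.9]
    - [[0,2,0],[-0.3,0,4.5],0.9]
    - [[0,0,0],[0,0,0],0.9]
    - [[0,0,0],[0,0,0],0.9]

```text
t: 9.53
tcp_pos: [0.5289, -0.0797, 0.0733]
tool_rot: [0.644, 0.726, 0.16, -0.181]
force: [0.0, 0.3, -3.3]
finger_gap: 0.204
gripper_force: 121.9
```

```bash
python3 lid.py
```

```text
9.5333 [ 0.52893929 -0.07968825  0.07334687] [ 0.04680814  0.28681027 -3.3148312 ] [-0.46995543 -0.04284243  0.05045461] pitch 27.985941304852965
-0.11 0.1552 -0.1 0.1547 -0.08 0.1538 -0.05 0.1523 0 0.15 0.05 0.1473 0.08 0.146
```

Request:
play_rows:
  rows:
    - [[0,-3,0],[0.4,0,-6.7],0.9]
    - [[0,-3,0],[0.4,0,-6.7],0.9]
    - [[0,-3,0],[0.4,0,-6.7],0.9]
    - [[0,-3,0],[0.4,0,-6.7],0.9]
    - [[0,-3,0],[0.4,0,-6.7],0.9]
    - [[0,0,0],[0,0,0],0.9]
    - [[0,0,0],[0,0,0],0.9]

```text
t: 10.17
tcp_pos: [0.5303, -0.089, 0.1063]
tool_rot: [0.658, 0.744, 0.075, -0.085]
force: [0.3, -0.3, -2.1]
finger_gap: 0.2
gripper_force: 121.9
```

```bash
python3 lid.py; python3 -c "
from h import *
p,d,W=look('side')
cv2.imwrite('pics/s4.png',cv2.resize(p[150:250,220:370,::-1],(780,520),interpolation=cv2.INTER_CUBIC))"
```

```text
10.1667 [ 0.53027196 -0.08896337  0.10631186] [ 0.26168722 -0.34040028 -2.0765677 ] [-0.24020081 -0.03686487 -0.0127747 ] pitch 13.020131748708113
-0.11 0.1554 -0.1 0.1547 -0.08 0.1538 -0.05 0.1526 0 0.1497 0.05 0.1473 0.08 0.1457
```

View pics/s4.png

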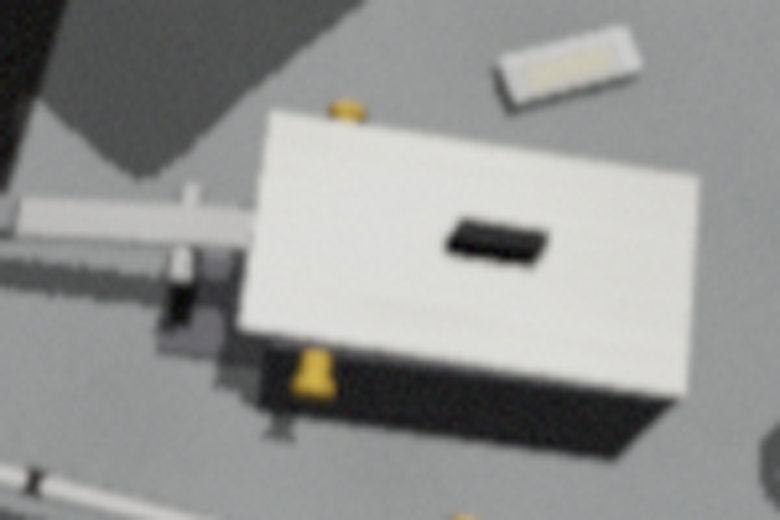

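The lid stays propped up (lip top about 155 mm, lip edge at (260,220)), so the plungers have let go. Level the bar, retract it and lift.

Request:
play_rows:
  rows:
    - [[0,-3,0],[0.4,0,-6.7],0.9]
    - [[0,-3,0],[0.4,0,-6.7],0.9]
    - [[0,-3,0],[0.4,0,-6.7],0.9]
    - [[0,-3,0],[0.4,0,-6.7],0.9]
    - [[0,-1,0],[-10,0,-2.2],0.9]
    - [[0,0,0],[-20,0,0],0.9]
    - [[0,0,0],[-30,0,0],0.9]
    - [[0,0,0],[-35,0,-10],0.9]
    - [[0,0,0],[-20,0,-30],0.9]
    - [[0,0,0],[0,0,-10],0.9]
    - [[0,0,0],[0,0,0],0.9]

```text
t: 11.18
tcp_pos: [0.5461, -0.2098, 0.1863]
tool_rot: [0.664, 0.747, 0.001, 0.003]
force: [0.5, -0.9, -2.6]
finger_gap: 0.201
gripper_force: 122.0
```

```bash
python3 - <<'E'
from h import *
go(435,-363,160,96.9); go(435,-363,160,-14)
s=sense(); u=np.array([-.120,.993])
p,d,W=look("side"); i=p.astype(int)
T=W[...,:2]-s['tcp_pos'][:2]; a=T@u; b=T@[u[1],-u[0]]
m=(a>.05)&(a<.2)&(abs(b)<.03)&(W[...,2]>.13)&(W[...,2]<.25)&(i.min(2)>90)
print(np.percentile(a[m],[1,99]),"lat",np.polyfit(a[m],b[m],1),"z",np.polyfit(a[m],W[m][:,2],1))
E
```

```text
t11.2 turn [ 0.3  0.2 -0.2] shift [-138.7 -128.7   26.3] dist 191 F [ 0.5 -0.9 -2.6] gap 0.201
t11.2 turn [  0.3  -0.2 110.7] shift [-70.7 175.5  26.3] dist 191 F [ 0.5 -0.9 -2.6] gap 0.201
[0.05094883 0.16624622] lat [-0.00240442  0.00056548] z [-0.00560471  0.18815167]
```

Request:
play_rows:
  rows:
    - [[0,0,0],[-20,-18.5,0],0.9]
    - [[0,0,0],[-20,-18.5,0],0.9]
    - [[0,0,0],[-20,-18.5,0],0.9]
    - [[0,0,0],[-20,-18.5,0],0.9]
    - [[0,0,0],[-20,-18.5,0],0.9]
    - [[0,0,0],[-20,-18.5,0],0.9]
    - [[0,0,0],[-18.7,-17.7,0],0.9]
    - [[0,0,6.5],[0,0,0],0.9]
    - [[0,0,6.5],[0,0,0],0.9]
    - [[0,0,6.5],[0,0,0],0.9]
    - [[0,0,6.5],[0,0,0],0.9]
    - [[0,0,6.5],[0,0,0],0.9]

```text
t: 12.23
tcp_pos: [0.4323, -0.3573, 0.1821]
tool_rot: [0.847, 0.531, -0.0, -0.003]
force: [-0.4, 1.0, -2.9]
finger_gap: 0.202
gripper_force: 121.9
```

Request:
play_rows:
  rows:
    - [[0,0,6.5],[0,0,0],0.9]
    - [[0,0,6.5],[0,0,0],0.9]
    - [[0,0,6.5],[0,0,0],0.9]
    - [[0,0,6.5],[0,0,0],0.9]
    - [[0,0,6.5],[0,0,0],0.9]
    - [[0,0,6.5],[0,0,0],0.9]
    - [[0,0,6.5],[0,0,0],0.9]
    - [[0,0,6.5],[0,0,0],0.9]
    - [[0,0,6.5],[0,0,0],0.9]
    - [[0,0,6.5],[0,0,0],0.9]
    - [[0,0,6.5],[0,0,0],0.9]
    - [[0,0,6.5],[0,0,0],0.9]

```text
t: 13.23
tcp_pos: [0.4324, -0.357, 0.1821]
tool_rot: [0.993, -0.12, -0.002, -0.002]
force: [-0.2, -0.5, -2.4]
finger_gap: 0.198
gripper_force: 121.9
```

```bash
python3 -c "
from h import *
go(435,-363,17,-14)"
```

```text
t13.2 turn [-0.2  0.3  0.2] shift [  4.    5.2 165.1] dist 165 F [-0.2 -0.5 -2.4] gap 0.198
```

Request:
play_rows:
  rows:
    - [[-0.2,0.3,0.2],[4,5.2,30],0.9]
    - [[0,0,0],[0,0,35],0.9]
    - [[0,0,0],[0,0,35],0.9]
    - [[0,0,0],[0,0,30],0.9]
    - [[0,0,0],[0,0,18],0.9]
    - [[0,0,0],[0,0,10],0.9]
    - [[0,0,0],[0,0,6],0.9]
    - [[0,0,0],[0,0,0],0.9]
    - [[0,0,0],[0,0,0],0.9]

```text
t: 13.98
tcp_pos: [0.4369, -0.3661, 0.0205]
tool_rot: [0.993, -0.12, 0.003, 0.002]
force: [-0.2, 0.5, -1.9]
finger_gap: 0.196
gripper_force: 121.9
```

Request:
play_rows:
  rows:
    - [[0,0,0],[0,0,0],0.6]
    - [[0,0,0],[0,0,0],0.6]
    - [[0,0,0],[0,0,0],0.6]
    - [[0,0,0],[0,0,0],0.6]
    - [[0,0,0],[0,0,-15],0.6]
    - [[0,0,0],[0,0,-35],0.6]
    - [[0,0,0],[0,0,-38],0.6]
    - [[0,0,0],[0,0,-38],0.6]
    - [[0,0,0],[0,0,-38],0.6]
    - [[0,0,0],[0,0,-38],0.6]
    - [[0,0,0],[0,0,0],0.6]

```text
t: 14.9
tcp_pos: [0.439, -0.369, 0.231]
tool_rot: [0.993, -0.12, 0.009, 0.008]
force: [1.2, -0.9, -0.1]
finger_gap: 0.401
gripper_force: 0.0
```

```bash
python3 -c "
from h import *
go(497.5,183,230,96.9)
go(497.5,183,230,-14)"
```

```text
t14.9 turn [   1.6    0.  -110.6] shift [540.9 124.4   1. ] dist 555 F [ 1.2 -0.9 -0.1] gap 0.401
t14.9 turn [ 0.8 -1.1  0.2] shift [ -76.7 -549.7    1. ] dist 555 F [ 1.2 -0.9 -0.1] gap 0.401
```

Request:
play_rows:
  rows:
    - [[0,0,0],[-5.9,-42,0],0.6]
    - [[0,0,0],[-5.5,-39.3,0],0.6]
    - [[0,0,0],[-5.5,-39.3,0],0.6]
    - [[0,0,0],[-5.5,-39.3,0],0.6]
    - [[0,0,0],[-5.5,-39.3,0],0.6]
    - [[0,0,0],[-5.5,-39.3,0],0.6]
    - [[0,0,0],[-5.5,-39.3,0],0.6]
    - [[0,0,0],[-5.5,-39.3,0],0.6]
    - [[0,0,0],[-5.5,-39.3,0],0.6]
    - [[0,0,0],[-5.5,-39.3,0],0.6]
    - [[0,0,0],[-5.5,-39.3,0],0.6]
    - [[0,0,0],[-5.5,-39.3,0],0.6]

```text
t: 15.9
tcp_pos: [0.4839, 0.1124, 0.2207]
tool_rot: [0.993, -0.12, 0.003, 0.002]
force: [1.0, -0.2, -0.4]
finger_gap: 0.399
gripper_force: 0.0
```

Request:
play_rows:
  rows:
    - [[0,0,-6.5],[0,0,0],0.6]
    - [[0,0,-6.5],[0,0,0],0.6]
    - [[0,0,-6.5],[0,0,0],0.6]
    - [[0,0,-6.5],[0,0,0],0.6]
    - [[0,0,-6.5],[0,0,0],0.6]
    - [[0,0,-6.5],[0,0,0],0.6]
    - [[0,0,-6.5],[0,0,0],0.6]
    - [[0,0,-6.5],[0,0,0],0.6]
    - [[0,0,-6.5],[0,0,0],0.6]
    - [[0,0,-6.5],[0,0,0],0.6]
    - [[0,0,-6.5],[0,0,0],0.6]
    - [[0,0,-6.5],[0,0,0],0.6]

```text
t: 16.9
tcp_pos: [0.484, 0.1104, 0.2206]
tool_rot: [0.845, 0.534, 0.001, 0.003]
force: [0.1, 0.1, 0.1]
finger_gap: 0.397
gripper_force: 0.0
```

Request:
play_rows:
  rows:
    - [[0,0,-6.5],[0,0,0],0.6]
    - [[0,0,-6.5],[0,0,0],0.6]
    - [[0,0,-6.5],[0,0,0],0.6]
    - [[0,0,-6.5],[0,0,0],0.6]
    - [[0,0,-6.5],[0,0,0],0.6]
    - [[0,0,0],[0,0,0],0.6]
    - [[0,0,0],[0,0,0],0.6]

```text
t: 17.48
tcp_pos: [0.484, 0.1104, 0.2205]
tool_rot: [0.665, 0.746, -0.0, 0.003]
force: [0.1, -0.2, 0.6]
finger_gap: 0.399
gripper_force: 0.0
```

```bash
python3 - <<'E'
from h import *
go(497.4,183.8,200,96.9,-3)
p,d,W=look("top"); i=p.astype(int)
m=box(W,(.45,.56),(.12,.24),(.165,.195))&(i.max(2)<90); print(m.sum(),rect(W[m]) if m.sum()>5 else 0)
p,d,W=look("side"); i=p.astype(int)
m=box(W,(.45,.56),(.12,.24),(.165,.195))&(i.max(2)<90); print(m.sum(),rect(W[m]) if m.sum()>5 else 0)
T=(W[...,:2]-[.434,-.3625])
m=box(W,(.3,.7),(-.46,-.3),(.008,.04))&(i.min(2)>90); print("bar",rect(W[m]))
m=box(W,(.4,.6),(.0,.3),(.14,.160))&(i.min(2)>140);print("lid",rect(W[m]))
E
```

```text
t17.5 turn [ 0.2 -2.7 -0.3] shift [72.2 22.1 16.7] dist 77 F [ 0.1 -0.2  0.6] gap 0.399
48 (array([495.9, 181. ]), 31.4, 12.8, -82.92)
81 (array([498.8, 184.4]), 42.0, 7.8, -85.04)
bar (array([ 480.5, -384.3]), 286.7, 85.8, -15.72)
lid (array([496.2, 176.7]), 215.8, 113.6, -83.26)
```

Request:
play_rows:
  rows:
    - [[0,-2.7,-0.3],[0,0,0],0.6]
    - [[0,0,0],[24,7.4,0],0.6]
    - [[0,0,0],[24,7.4,0],0.6]
    - [[0,0,0],[24,7.3,0],0.6]
    - [[0,0,0],[0,0,17],0.6]
    - [[0,0,0],[0,0,0],0.6]
    - [[0,0,0],[0,0,0],0.6]
  grip_force: 100

```text
t: 18.17
tcp_pos: [0.4964, 0.1835, 0.1989]
tool_rot: [0.662, 0.749, -0.017, 0.02]
force: [0.3, -0.5, 0.8]
finger_gap: 0.398
gripper_force: 0.0
```

```bash
python3 - <<'E'
from h import *
go(497.2,183.8,164,96.9,-3)
p,d,W=look("side"); cv2.imwrite("pics/s5.png",cv2.resize(p[130:240,240:390,::-1],(780,572),interpolation=cv2.INTER_CUBIC))
E
```

```text
t18.2 turn [0.  0.  0.1] shift [ 2.   0.8 34.8] dist 35 F [ 0.3 -0.5  0.8] gap 0.398
```

View pics/s5.png

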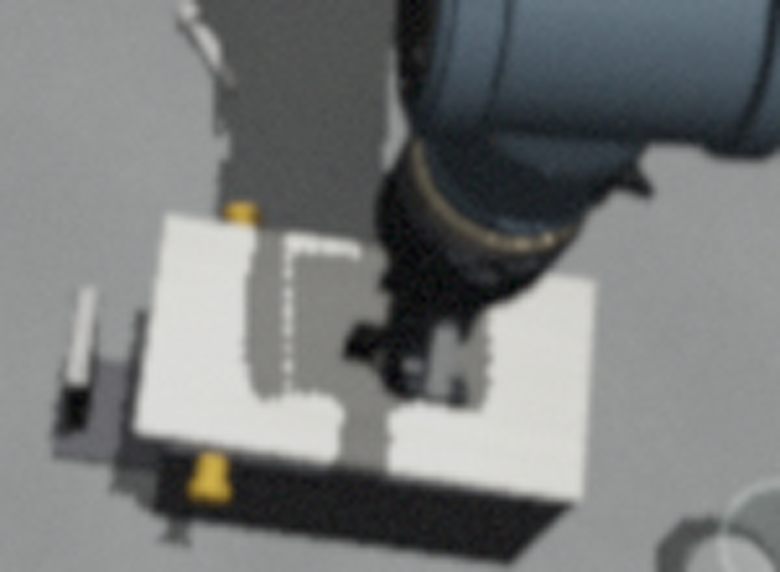

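The white lid on the fulcrum case is the one under the gripper; its black fin at (370,340) sits between the fingers. Descend, grip and lift.

Request:
play_rows:
  rows:
    - [[0,0,0],[1,0.8,14],0.6]
    - [[0,0,0],[0,0,14],0.6]
    - [[0,0,0],[0,0,6],0.6]
    - [[0,0,0],[0,0,0],0.6]
    - [[0,0,0],[0,0,0],0.95]
    - [[0,0,0],[0,0,0],0.95]
    - [[0,0,0],[0,0,0],0.95]
    - [[0,0,0],[0,0,0],0.95]
    - [[0,0,0],[0,0,0],0.95]
    - [[0,0,0],[0,0,0],0.95]

```text
t: 19.05
tcp_pos: [0.4972, 0.1831, 0.1666]
tool_rot: [0.662, 0.749, -0.017, 0.02]
force: [-5.5, 1.1, 6.0]
finger_gap: 0.116
gripper_force: 98.1
```

```bash
python3 - <<'E'
from h import *
go(497.2,183.8,164,96.9,-3); go(497.2,183.8,250,96.9,0)
E
```

```text
t19.1 turn [ 0.1 -0.   0.1] shift [0.8 0.  2.6] dist 3 F [-5.5  1.1  6. ] gap 0.116
t19.1 turn [0.1 3.  0.1] shift [  0.7   0.  -83.4] dist 83 F [-5.5  1.1  6. ] gap 0.116
```

Request:
play_rows:
  rows:
    - [[0,0,0],[0,0,-8],0.95]
    - [[0,0,0],[0,0,-15],0.95]
    - [[0,0,0],[0,0,-20],0.95]
    - [[0,1.5,0],[0,0,-20],0.95]
    - [[0,1.5,0],[0,0,-20],0.95]
    - [[0,0,0],[0,0,0],0.95]
    - [[0,0,0],[0,0,0],0.95]

```text
t: 19.63
tcp_pos: [0.4987, 0.1864, 0.2496]
tool_rot: [0.663, 0.749, 0.003, 0.003]
force: [-0.5, 0.2, -3.1]
finger_gap: 0.116
gripper_force: 97.8
```

```bash
python3 - <<'E'
from h import *
go(466,-149.5,240,96.9,0); go(466,-149.5,240,0.4)
s=sense(); u=np.array([-.120,.993])
for n in ("side","top"):
    p,d,W=look(n); i=p.astype(int)
    m=box(W,(.4,.6),(.0,.32),(.19,.25))&(i.min(2)>130);T=W[m][:,:2]-s['tcp_pos'][:2]
    print("lid",rect(W[m]), "z(along)",np.polyfit(T@u,W[m][:,2],1))
E
```

```text
t19.6 turn [0.4 0.  0.1] shift [-329.6  -72.9    9.6] dist 338 F [-0.5  0.2 -3.1] gap 0.116
t19.6 turn [ 0.3 -0.3 96.6] shift [-35.1 335.7   9.6] dist 338 F [-0.5  0.2 -3.1] gap 0.116
lid (array([498.6, 182.1]), 216.3, 113.6, -83.39) z(along) [0.00375247 0.23295902]
lid (array([498.6, 179.6]), 211.4, 112.2, -83.34) z(along) [0.00605709 0.23204231]
```

Request:
play_rows:
  rows:
    - [[0,0,0],[-33,-7.3,0],0.95]
    - [[0,0,0],[-33,-7.3,0],0.95]
    - [[0,0,0],[-33,-7.3,0],0.95]
    - [[0,0,0],[-33,-7.3,0],0.95]
    - [[0,0,0],[-33,-7.3,0],0.95]
    - [[0,0,0],[-33,-7.3,0],0.95]
    - [[0,0,0],[-33,-7.3,0],0.95]
    - [[0,0,0],[-33,-7.3,0],0.95]
    - [[0,0,0],[-33,-7.3,0],0.95]
    - [[0,0,0],[-33,-7.2,0],0.95]
    - [[0,0,6],[0,0,0],0.95]
    - [[0,0,6],[0,0,0],0.95]

```text
t: 20.73
tcp_pos: [0.465, -0.1517, 0.2465]
tool_rot: [0.74, 0.673, 0.001, -0.0]
force: [-0.3, 0.0, -3.0]
finger_gap: 0.116
gripper_force: 97.8
```

Request:
play_rows:
  rows:
    - [[0,0,6.5],[0,0,0],0.95]
    - [[0,0,6.5],[0,0,0],0.95]
    - [[0,0,6.5],[0,0,0],0.95]
    - [[0,0,6.5],[0,0,0],0.95]
    - [[0,0,6.5],[0,0,0],0.95]
    - [[0,0,6.5],[0,0,0],0.95]
    - [[0,0,6.5],[0,0,0],0.95]
    - [[0,0,6.5],[0,0,0],0.95]
    - [[0,0,6.5],[0,0,0],0.95]
    - [[0,0,6.5],[0,0,0],0.95]
    - [[0,0,6.5],[0,0,0],0.95]
    - [[0,0,6.5],[0,0,0],0.95]

```text
t: 21.73
tcp_pos: [0.4649, -0.1491, 0.2465]
tool_rot: [0.998, 0.059, 0.0, -0.001]
force: [-0.0, 0.1, -3.3]
finger_gap: 0.113
gripper_force: 97.8
```

Request:
play_rows:
  rows:
    - [[0,0,6.5],[0,0,0],0.95]
    - [[0,0,0],[0,0,35],0.95]
    - [[0,0,0],[0,0,35],0.95]
    - [[0,0,0],[0,0,35],0.95]
    - [[0,0,0],[0,0,25],0.95]
    - [[0,0,0],[0,0,0],0.95]
    - [[0,0,0],[0,0,0],0.95]

```text
t: 22.32
tcp_pos: [0.4648, -0.1488, 0.1163]
tool_rot: [1.0, 0.005, -0.001, -0.002]
force: [0.4, -0.2, -2.4]
finger_gap: 0.117
gripper_force: 97.9
```

```bash
python3 - <<'E'
from h import *
go(464,-149.5,39,0.4)
s=sense()
for n in ("side","top"):
    p,d,W=look(n); i=p.astype(int)
    m=box(W,(.3,.65),(-.28,-.03),(.07,.12))&(i.min(2)>130)
    print("lid",m.sum(),rect(W[m]))
    m=box(W,(.3,.62),(-.26,-.04),(-.005,.012))&(i.max(2)<60)
    print("mat",m.sum(),rect(W[m])) if m.sum()>20 else 0
E
```

```text
t22.3 turn [-0.2  0.1  0.1] shift [-0.8  0.7 77.3] dist 77 F [ 0.4 -0.2 -2.4] gap 0.117
lid 1181 (array([ 460.9, -148.9]), 215.8, 112.7, -0.01)
mat 1114 (array([ 460.3, -147.6]), 249.6, 132.7, -0.79)
lid 189 (array([ 533.8, -116.6]), 74.2, 46.4, -0.35)
mat 58 (array([497.5, -84.4]), 176.2, 33.3, -9.9)
```

Request:
play_rows:
  rows:
    - [[0,0,0],[-3,0.5,25],0.95]
    - [[0,0,0],[0,0,25],0.95]
    - [[0,0,0],[0,0,15],0.95]
    - [[0,0,0],[0,0,8],0.95]
    - [[0,0,0],[0,0,4],0.95]
    - [[0,0,0],[0,0,0],0.95]
    - [[0,0,0],[0,0,0],0.95]

```text
t: 23.0
tcp_pos: [0.4644, -0.1507, 0.0423]
tool_rot: [1.0, 0.005, 0.003, 0.0]
force: [0.3, -0.0, -2.7]
finger_gap: 0.119
gripper_force: 98.1
```

Request:
play_rows:
  rows:
    - [[0,0,0],[0,0,0],0.6]
    - [[0,0,0],[0,0,0],0.6]
    - [[0,0,0],[0,0,0],0.6]
    - [[0,0,0],[0,0,0],0.6]
    - [[0,0,0],[0,0,0],0.6]
    - [[0,0,0],[0,0,-20],0.6]
    - [[0,0,0],[0,0,-35],0.6]
    - [[0,0,0],[0,0,-35],0.6]
    - [[0,0,0],[0,0,-35],0.6]
    - [[0,0,0],[0,0,-35],0.6]
    - [[0,0,0],[0,0,-35],0.6]
    - [[0,0,0],[0,0,0],0.6]

```text
t: 24.0
tcp_pos: [0.4663, -0.1522, 0.2427]
tool_rot: [1.0, 0.005, 0.008, 0.003]
force: [1.8, -0.7, 0.2]
finger_gap: 0.401
gripper_force: 0.0
```

```bash
python3 - <<'E'
from h import *
go(497,130,240,90); 
for n in ("side","top"):
    p,d,W=look(n); i=p.astype(int); np.savez(f"pics/{n}6.npz",p=p,d=d)
    m=box(W,(.3,.65),(-.28,-.03),(.01,.03))&(i.min(2)>130)
    print("lid",m.sum(),rect(W[m]),np.median(W[m][:,2]))
    u=np.array([-.120,.993]); T=W[...,:2]-[.4975,.183]; a=T@u; b=T@[u[1],-u[0]]
    m=(abs(a)<.094)&(abs(b)<.05)&(W[...,2]>.015)&(W[...,2]<.16)
    for y in(-.065,0,.065):
        q=m&(abs(a-y)<.03)&(W[...,2]>.1); print(y,q.sum(),(np.median(a[q]),np.median(b[q]),W[q][:,2].max()) if q.sum() else 0)
p=np.load("pics/side6.npz")['p']; cv2.imwrite("pics/s6.png",cv2.resize(p[60:260,140:400,::-1],(780,600),interpolation=cv2.INTER_CUBIC))
E
```

```text
t24.0 turn [  1.   -0.4 -89.4] shift [282.2  30.7   2.7] dist 284 F [ 1.8 -0.7  0.2] gap 0.401
lid 1674 (array([ 460. , -151.7]), 216.1, 112.8, 0.04) 0.021360982168712517
-0.065 114 (np.float64(-0.06625966777905767), np.float64(-0.002890993708122012), np.float64(0.13912136999577795))
0 0 0
0.065 88 (np.float64(0.06482141089554863), np.float64(-0.004348996557327326), np.float64(0.13753460923279381))
lid 248 (array([ 521.1, -123.4]), 92.2, 56.7, 0.62) 0.020823932414635316
-0.065 67 (np.float64(-0.06829369243045105), np.float64(-0.009465406456823755), np.float64(0.1395868567093077))
0 0 0
0.065 49 (np.float64(0.06378643068788996), np.float64(-0.012400834982665466), np.float64(0.14008452956001327))
```

View pics/s6.png

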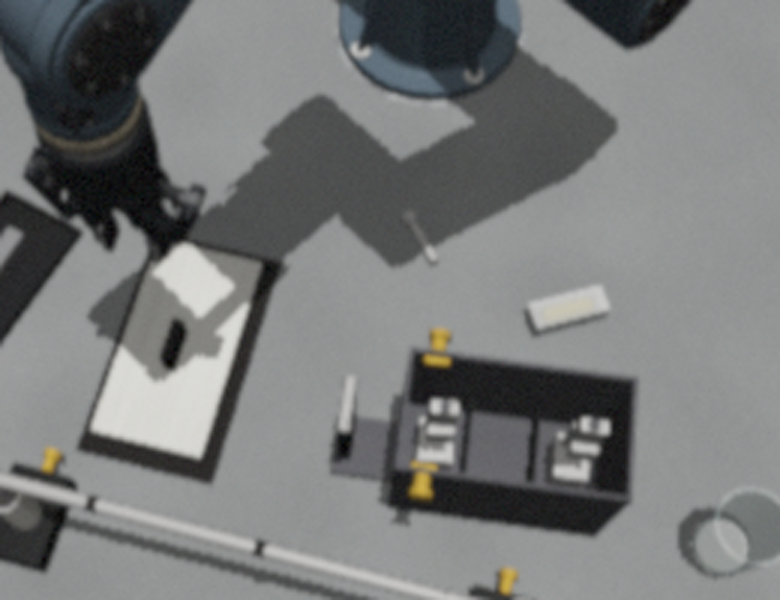

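The lid lies squarely on the mat around (180,350). There are two riders, in the pockets at (438,430) and (580,450); the middle pocket is empty.

```bash
python3 - <<'E'
from h import *
for n in ("side","top"):
    p,d,W=look(n,f"pics/{n}6.npz"); i=p.astype(int)
    u=np.array([-.120,.993]); T=W[...,:2]-[.4975,.183]; a=T@u; b=T@[u[1],-u[0]]
    for y in(-.065,.065):
        m=(abs(a-y)<.03)&(abs(b)<.042)&(W[...,2]>.120)&(W[...,2]<.142)&(i.min(2)>130)&(i.max(2)-i.min(2)<40)
        X=W[m]; print(n,y,m.sum(),rect(X),np.percentile(X[:,2],[5,50,95]).round(3), np.argwhere(m).mean(0))
        m=(abs(a-y)<.03)&(abs(b)<.042)&(W[...,2]>.03)&(W[...,2]<.048)&(i.min(2)>80)
        print("  block",m.sum(),rect(W[m]) if m.sum()>5 else 0)
        m=(abs(a-y)<.03)&(abs(b)<.042)&(W[...,2]>.088)&(W[...,2]<.105)&(i.min(2)>80)
        print("  bridge",m.sum(),rect(W[m]) if m.sum()>5 else 0)
E
```

```text
side -0.065 34 (array([498. , 120.3]), 22.2, 11.2, -82.34) [0.127 0.133 0.136] [195.38235294 287.91176471]
  block 111 (array([497.6, 118.6]), 45.5, 32.0, 13.6)
  bridge 40 (array([506.8, 121.3]), 23.7, 8.8, -79.79)
side 0.065 36 (array([481.6, 248.1]), 23.9, 11.3, -81.57) [0.129 0.132 0.135] [201.61111111 337.83333333]
  block 125 (array([481.6, 248.2]), 43.7, 34.2, 5.93)
  bridge 49 (array([481. , 248.1]), 27.8, 24.1, 5.5)
top -0.065 22 (array([498.2, 118.6]), 21.8, 10.2, -89.24) [0.13  0.133 0.135] [186.31818182 216.27272727]
  block 49 (array([496.6, 120.3]), 42.5, 32.9, 8.36)
  bridge 24 (array([497.7, 119.6]), 26.6, 23.5, 10.28)
top 0.065 18 (array([481.7, 248.6]), 19.9, 10.9, -84.16) [0.129 0.134 0.139] [190.66666667 175.5       ]
  block 55 (array([481.7, 245.2]), 41.7, 30.4, 1.42)
  bridge 30 (array([480.5, 246.7]), 26.4, 22.3, 2.77)
```

Request:
play_rows:
  rows:
    - [[0.5,-0.4,-6.5],[0,0,0],0.7]
    - [[0,0,-6.5],[0,0,0],0.7]
    - [[0,0,-6.5],[0,0,0],0.7]
    - [[0,0,-6.5],[0,0,0],0.7]
    - [[0,0,-6.5],[0,0,0],0.7]
    - [[0,0,-6.5],[0,0,0],0.7]
    - [[0,0,-6.5],[0,0,0],0.7]
    - [[0,0,-6.5],[0,0,0],0.7]
    - [[0,0,-6.5],[0,0,0],0.7]
    - [[0,0,-6.5],[0,0,0],0.7]
    - [[0,0,-6.5],[0,0,0],0.7]
    - [[0,0,-6.5],[0,0,0],0.7]

```text
t: 25.1
tcp_pos: [0.4615, -0.1495, 0.2341]
tool_rot: [0.772, 0.635, 0.0, -0.007]
force: [-0.0, 0.5, -0.3]
finger_gap: 0.302
gripper_force: 0.0
```

Request:
play_rows:
  rows:
    - [[0,0,-6.5],[0,0,0],0.7]
    - [[0,0,-6.5],[0,0,0],0.7]
    - [[0,0,-6.5],[0,0,0],0.7]
    - [[0,0,0],[34,0,0],0.7]
    - [[0,0,0],[34,0,0],0.7]
    - [[0,0,0],[34,0,0],0.7]
    - [[0,0,0],[34,0,0],0.7]
    - [[0,0,0],[34,0,0],0.7]
    - [[0,0,0],[34,0,0],0.7]
    - [[0,0,0],[34,0,0],0.7]
    - [[0,0,0],[0,0,0],0.7]
    - [[0,0,0],[0,0,0],0.7]

```text
t: 26.1
tcp_pos: [0.4277, 0.0869, 0.2369]
tool_rot: [0.654, 0.756, 0.001, -0.006]
force: [0.2, 0.0, -0.0]
finger_gap: 0.297
gripper_force: 0.0
```

```bash
python3 -c "
from h import *
go(498,119.7,160,98)"
```

```text
t26.1 turn [-0.4 -0.6  0.3] shift [22.7 74.2 76.9] dist 109 F [ 0.2  0.  -0. ] gap 0.297
```

Request:
play_rows:
  rows:
    - [[-0.4,-0.6,0.3],[0,0,0],0.7]
    - [[0,0,0],[8,25,0],0.7]
    - [[0,0,0],[8,25,0],0.7]
    - [[0,0,0],[6.7,24.2,20],0.7]
    - [[0,0,0],[0,0,30],0.7]
    - [[0,0,0],[0,0,20],0.7]
    - [[0,0,0],[0,0,0],0.7]
    - [[0,0,0],[0,0,0],0.7]

```text
t: 26.77
tcp_pos: [0.4996, 0.1164, 0.1673]
tool_rot: [0.659, 0.752, -0.0, 0.001]
force: [-0.3, 0.5, 1.0]
finger_gap: 0.299
gripper_force: 0.0
```

```bash
python3 - <<'E'
from h import *
go(498,119.7,109,98)
p,d,W=look("side"); cv2.imwrite("pics/s7.png",cv2.resize(p[120:240,230:390,::-1],(800,600),interpolation=cv2.INTER_CUBIC))
E
```

```text
t26.8 turn [ 0.   0.1 -0.4] shift [ 3.5 -1.1 58.3] dist 58 F [-0.3  0.5  1. ] gap 0.299
```

View pics/s7.png

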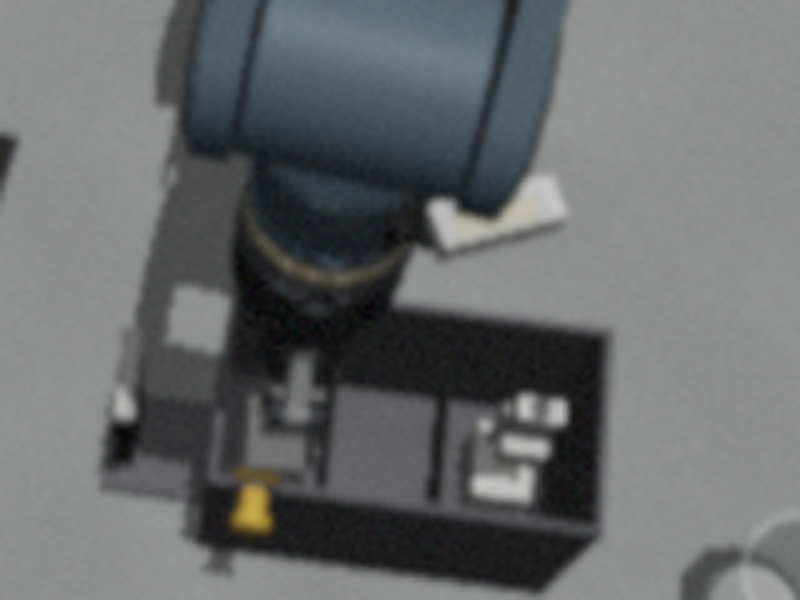

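The gripper is over the rider at (285,410) with clearance to the walls. Descend and grip.

Request:
play_rows:
  rows:
    - [[0,0,-0.4],[3.5,-1.1,10],0.7]
    - [[0,0,0],[0,0,12],0.7]
    - [[0,0,0],[0,0,12],0.7]
    - [[0,0,0],[0,0,12],0.7]
    - [[0,0,0],[0,0,11],0.7]
    - [[0,0,0],[0,0,0],0.7]
    - [[0,0,0],[0,0,0],0.7]
  grip_force: 90

```text
t: 27.4
tcp_pos: [0.4997, 0.1207, 0.1127]
tool_rot: [0.655, 0.755, 0.002, 0.003]
force: [-0.1, -0.7, 0.6]
finger_gap: 0.298
gripper_force: 0.0
```

```bash
python3 -c "
from h import *
go(498,119.7,109,98)"
```

```text
t27.4 turn [0.3 0.1 0.1] shift [-0.7 -1.8  3.7] dist 4 F [-0.1 -0.7  0.6] gap 0.298
```

Request:
play_rows:
  rows:
    - [[0,0,0],[-0.7,-1.8,3],0.7]
    - [[0,0,0],[0,0,0],0.7]
    - [[0,0,0],[0,0,0],0.95]
    - [[0,0,0],[0,0,0],0.95]
    - [[0,0,0],[0,0,0],0.95]
    - [[0,0,0],[0,0,0],0.95]
    - [[0,0,0],[0,0,0],0.95]

```text
t: 27.98
tcp_pos: [0.4978, 0.1201, 0.1095]
tool_rot: [0.655, 0.756, 0.002, 0.002]
force: [-0.2, -0.2, 5.0]
finger_gap: 0.126
gripper_force: 88.0
```

```bash
python3 -c "
from h import *
s=sense(); print(s['tcp_pos'],s['gripper_force'])
go(498,119.7,109,98)"
```

```text
[0.49784888 0.12009263 0.1095415 ] 88.03683757781982
t28.0 turn [0.3 0.1 0.1] shift [-0.4  0.1  0.5] dist 1 F [-0.2 -0.2  5. ] gap 0.126
```

Request:
play_rows:
  rows:
    - [[0,0,0],[0,0,-15],0.95]
    - [[0,0,0],[0,0,-30],0.95]
    - [[0,0,0],[0,0,-35],0.95]
    - [[0,0,0],[0,0,-35],0.95]
    - [[0.3,0.1,4],[0,0,-35],0.95]
    - [[0,0,4],[0,0,0],0.95]
    - [[0,0,0],[0,0,0],0.95]

```text
t: 28.57
tcp_pos: [0.4977, 0.1204, 0.2607]
tool_rot: [0.707, 0.708, 0.002, 0.001]
force: [0.4, -0.0, -2.6]
finger_gap: 0.133
gripper_force: 88.1
```

```bash
python3 -c "
from h import *
go(612,60,255,90)"
```

```text
t28.6 turn [ 0.2 -0.   0.1] shift [-60.4 114.3   5.7] dist 129 F [ 0.4 -0.  -2.6] gap 0.133
```

Request:
play_rows:
  rows:
    - [[0.2,0,0.1],[0,0,0],0.95]
    - [[0,0,0],[-15,28.5,0],0.95]
    - [[0,0,0],[-15,28.5,0],0.95]
    - [[0,0,0],[-15,28.5,0],0.95]
    - [[0,0,0],[-15,28.5,0],0.95]
    - [[0,0,0],[0,0,15],0.95]
    - [[0,0,0],[0,0,17],0.95]
    - [[0,0,0],[0,0,0],0.95]
    - [[0,0,0],[0,0,0],0.95]

```text
t: 29.32
tcp_pos: [0.6083, 0.0604, 0.2229]
tool_rot: [0.707, 0.708, -0.004, -0.005]
force: [-0.6, -0.5, -2.6]
finger_gap: 0.126
gripper_force: 88.6
```

```bash
cat > rid.py <<'E'
from h import *
import sys
s=sense(); t=s['tcp_pos']; go(t[0]*1000,t[1]*1000,222.5,90); print(t)
for n in ("side","top"):
    p,d,W=look(n); i=p.astype(int); D=W-t
    for lo,hi,nm in ((-.12,-.06,"block"),(-.025,.005,"upper")):
        m=(abs(D[...,0])<.04)&(abs(D[...,1])<.04)&(D[...,2]>lo)&(D[...,2]<hi)&(i.min(2)>110)
        if m.sum()>8: X=D[m]*1000; print(n,nm,m.sum(),"top z %.1f"%np.percentile(X[:,2],90),rect(X/1000))
    m=box(W,(.64,.69),(t[1]-.06,t[1]+.06),(.16,.185))&(i.min(2)>110); print("rail",W[m].mean(0) if m.sum()>5 else 0)
cv2.imwrite("pics/"+sys.argv[1],cv2.resize(look("side")[0][170:290,200:360,::-1],(800,600),interpolation=cv2.INTER_CUBIC))
E
python3 rid.py s8.png
```

```text
t29.3 turn [-0.7 -0.1  0.1] shift [ 0.  -0.   0.4] dist 0 F [-0.6 -0.5 -2.6] gap 0.126
[0.60826516 0.06044296 0.22287502]
side block 19 top z -66.7 (array([ 5.1, 11.2]), 23.9, 5.3, 0.94)
rail [0.66570009 0.06597959 0.17464481]
rail [0.6647644  0.11663572 0.17529764]
```

View pics/s8.png

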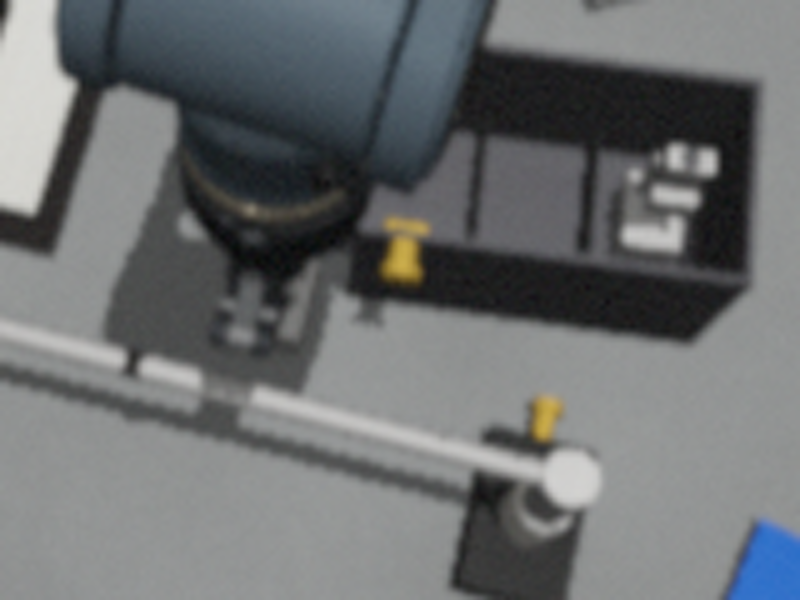

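The rider hangs in the jaws at (250,310), short of the rail and left of the band's outer side (band at (135,362)). Now move it over the rail.

Request:
play_rows:
  rows:
    - [[0,0,0],[0,10,0],0.95]
    - [[0,0,0],[0,10,0],0.95]
    - [[0,0,0],[0,10,0],0.95]
    - [[0,0,0],[0,10,0],0.95]
    - [[0,0,0],[0,8,0],0.95]
    - [[0,0,0],[0,5,0],0.95]
    - [[0,0,0],[0,0,0],0.95]
    - [[0,0,0],[0,0,0],0.95]
    - [[0,0,0],[0,0,0],0.95]

```text
t: 30.22
tcp_pos: [0.6628, 0.0605, 0.2259]
tool_rot: [0.707, 0.707, -0.002, -0.002]
force: [-0.2, 0.7, -2.7]
finger_gap: 0.124
gripper_force: 88.8
```

```bash
python3 -c "
from h import *
go(665.3,60,222.5,90)"
```

```text
t30.2 turn [-0.3 -0.   0. ] shift [-0.5  2.5  3.4] dist 4 F [-0.2  0.7 -2.7] gap 0.124
```

Request:
play_rows:
  rows:
    - [[-0.3,0,0],[0,2.3,3],0.95]
    - [[0,0,0],[0,0,7],0.95]
    - [[0,0,0],[0,0,7],0.95]
    - [[0,0,0],[0,0,7],0.95]
    - [[0,0,0],[0,0,4],0.95]
    - [[0,0,0],[0,0,2],0.95]
    - [[0,0,0],[0,0,0],0.95]
    - [[0,0,0],[0,0,0],0.95]

```text
t: 30.88
tcp_pos: [0.6659, 0.0604, 0.1957]
tool_rot: [0.707, 0.707, 0.0, -0.0]
force: [0.6, -0.5, -2.1]
finger_gap: 0.122
gripper_force: 88.8
```

```bash
python3 rid.py s9.png
```

```text
t30.9 turn [ 0. -0.  0.] shift [  0.    0.  -26.8] dist 27 F [ 0.6 -0.5 -2.1] gap 0.122
[0.66590323 0.06039289 0.19568015]
side block 13 top z -67.2 (array([12. , 12.3]), 15.0, 4.6, -4.08)
side upper 20 top z -18.2 (array([-1.5, 34.4]), 10.7, 10.0, -89.73)
rail [0.66508986 0.10580607 0.17465932]
rail 0
```

View pics/s9.png

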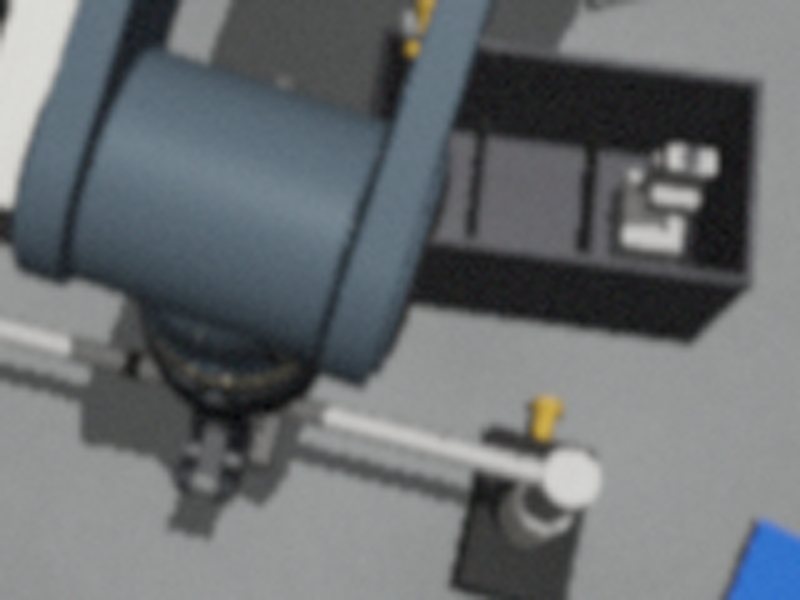

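The rider is round the rail. Lower the last bit until the rail takes the weight.

Request:
play_rows:
  rows:
    - [[0,0,0],[0,0,1],0.95]
    - [[0,0,0],[0,0,0.5],0.95]
    - [[0,0,0],[0,0,0],0.95]
    - [[0,0,0],[0,0,0],0.95]

```text
t: 31.37
tcp_pos: [0.6658, 0.0604, 0.1944]
tool_rot: [0.707, 0.707, 0.0, 0.0]
force: [0.2, -0.3, -3.3]
finger_gap: 0.124
gripper_force: 88.8
```

Request:
play_rows:
  rows:
    - [[0,0,0],[0,0,1],0.95]
    - [[0,0,0],[0,0,0.5],0.95]
    - [[0,0,0],[0,0,0],0.95]
    - [[0,0,0],[0,0,0],0.95]

```text
t: 31.7
tcp_pos: [0.666, 0.0604, 0.1939]
tool_rot: [0.707, 0.707, 0.001, 0.0]
force: [-2.8, -0.6, 5.4]
finger_gap: 0.127
gripper_force: 90.0
```

Request:
play_rows:
  rows:
    - [[0,0,0],[0,0,0],0.75]
    - [[0,0,0],[0,0,0],0.75]
    - [[0,0,0],[0,0,0],0.75]
    - [[0,0,0],[0,0,0],0.75]
    - [[0,0,0],[0,0,0],0.95]
    - [[0,0,0],[0,0,0],0.95]
    - [[0,0,0],[0,0,0],0.95]
    - [[0,0,0],[0,0,0],0.95]
  grip_force: 30

```text
t: 32.37
tcp_pos: [0.6658, 0.0604, 0.1926]
tool_rot: [0.707, 0.707, 0.0, -0.0]
force: [0.0, 1.2, -0.8]
finger_gap: 0.133
gripper_force: 34.0
```

Request:
play_rows:
  rows:
    - [[0,0,0],[-8,0,0],0.95]
    - [[0,0,0],[-15,0,0],0.95]
    - [[0,0,0],[-15,0,0],0.95]
    - [[0,0,0],[-15,0,0],0.95]
    - [[0,0,0],[-15,0,0],0.95]
    - [[0,0,0],[0,0,0],0.95]

```text
t: 32.87
tcp_pos: [0.666, -0.0126, 0.1927]
tool_rot: [0.708, 0.706, -0.0, 0.001]
force: [0.2, -0.3, -2.4]
finger_gap: 0.132
gripper_force: 33.8
```

```bash
python3 -c "
from h import *
go(665.3,-95,194,90)"
```

```text
t32.9 turn [ 0.   0.1 -0.2] shift [-82.4  -0.7  -1.3] dist 82 F [ 0.2 -0.3 -2.4] gap 0.132
```

Request:
play_rows:
  rows:
    - [[0,0,0],[-14,0,0.7],0.95]
    - [[0,0,0],[-15,0,0],0.95]
    - [[0,0,0],[-15,0,0],0.95]
    - [[0,0,0],[-15,-0.5,0],0.95]
    - [[0,0,0],[-13,0,0],0.95]
    - [[0,0,0],[-7,0,0],0.95]
    - [[0,0,0],[0,0,0],0.95]
    - [[0,0,0],[0,0,0],0.95]

```text
t: 33.53
tcp_pos: [0.6658, -0.0893, 0.1926]
tool_rot: [0.707, 0.707, -0.001, 0.002]
force: [0.1, -3.5, 2.9]
finger_gap: 0.137
gripper_force: 34.6
```

Request:
play_rows:
  rows:
    - [[0,0,0],[0,0,0],0.7]
    - [[0,0,0],[0,0,0],0.7]
    - [[0,0,0],[0,0,0],0.7]
    - [[0,0,0],[0,0,0],0.7]
    - [[0,0,0],[0,0,-10],0.7]
    - [[0,0,0],[0,0,-25],0.7]
    - [[0,0,0],[0,0,-30],0.7]
    - [[0,0,0],[0,-30,0],0.7]
    - [[0,0,0],[0,-40,0],0.7]
    - [[0,0,0],[0,0,0],0.7]
    - [[0,0,0],[0,0,0],0.7]

```text
t: 34.45
tcp_pos: [0.5923, -0.0856, 0.2572]
tool_rot: [0.707, 0.707, -0.0, -0.001]
force: [1.1, -0.1, -0.0]
finger_gap: 0.297
gripper_force: 0.0
```

```bash
python3 - <<'E'
from h import *
go(481.7,248.2,240,96)
p,d,W=look("side"); np.savez("pics/side10.npz",p=p,d=d); i=p.astype(int)
for lo,hi in((.21,.225),(.12,.13)):
    m=box(W,(.62,.71),(-.2,.05),(lo,hi))&(i.min(2)>100); print(m.sum(),rect(W[m]) if m.sum()>5 else 0)
p,d,W=look("top"); i=p.astype(int)
u=np.array([-.120,.993]); T=W[...,:2]-[.4975,.183]; a=T@u; b=T@[u[1],-u[0]]
m=(abs(a-.065)<.03)&(abs(b)<.042)&(W[...,2]>.120)&(W[...,2]<.142)&(i.min(2)>130); print("B",m.sum(),rect(W[m]) if m.sum()>5 else 0)
E
```

```text
t34.5 turn [-0.1 -0.1 -6. ] shift [343.5 -75.1  17.2] dist 352 F [ 1.1 -0.1 -0. ] gap 0.297
60 (array([665.8, -89. ]), 24.1, 11.6, 89.32)
111 (array([665.1, -89.2]), 43.6, 33.6, 0.37)
B 3 0
```

Request:
play_rows:
  rows:
    - [[0,0,-6],[0,0,0],0.7]
    - [[0,0,0],[38,-8.3,0],0.7]
    - [[0,0,0],[38,-8.3,0],0.7]
    - [[0,0,0],[38,-8.3,0],0.7]
    - [[0,0,0],[38,-8.3,0],0.7]
    - [[0,0,0],[38,-8.3,0],0.7]
    - [[0,0,0],[38,-8.3,0],0.7]
    - [[0,0,0],[38,-8.3,0],0.7]
    - [[0,0,0],[38,-8.3,0],0.7]
    - [[0,0,0],[38,-8.3,0],0.7]
    - [[0,0,0],[0,0,0],0.7]
    - [[0,0,0],[0,0,0],0.7]

```text
t: 35.55
tcp_pos: [0.4861, 0.2483, 0.2577]
tool_rot: [0.667, 0.745, 0.002, 0.001]
force: [-0.4, -1.0, -0.4]
finger_gap: 0.299
gripper_force: 0.0
```

```bash
python3 - <<'E'
from h import *
go(481.7,248.2,155,96)
p,d,W=look("side"); i=p.astype(int)
m=box(W,(.3,.7),(-.46,-.28),(.008,.04))&(i.min(2)>85)
m[:, 240:]=0
nc,lb,st,ce=cv2.connectedComponentsWithStats(m.astype(np.uint8))
for k in range(1,nc):
    if st[k,4]>60: print("bar?",ce[k],st[k,4],rect(W[lb==k]))
E
```

```text
t35.5 turn [ 0.2 -0.   0.3] shift [  0.4  -4.4 102.7] dist 103 F [-0.4 -1.  -0.4] gap 0.299
bar? [123.21825397 167.29166667] 504 (array([ 490.9, -380.2]), 222.6, 23.7, -13.08)
```

Request:
play_rows:
  rows:
    - [[0.2,0,0.3],[0.4,-4.4,20],0.7]
    - [[0,0,0],[0,0,30],0.7]
    - [[0,0,0],[0,0,30],0.7]
    - [[0,0,0],[0,0,23],0.7]
    - [[0,0,0],[0,0,0],0.7]
    - [[0,0,0],[0,0,0],0.7]

```text
t: 36.1
tcp_pos: [0.4814, 0.2442, 0.1534]
tool_rot: [0.672, 0.741, -0.002, -0.002]
force: [-0.4, 0.1, 0.8]
finger_gap: 0.301
gripper_force: 0.0
```

```bash
python3 - <<'E'
from h import *
go(481.7,248.2,109,96)
p,d,W=look("side"); cv2.imwrite("pics/s11.png",cv2.resize(p[120:240,250:410,::-1],(800,600),interpolation=cv2.INTER_CUBIC))
E
```

```text
t36.1 turn [-0.3  0.  -0.4] shift [ 3.9  0.7 44.4] dist 45 F [-0.4  0.1  0.8] gap 0.301
```

View pics/s11.png

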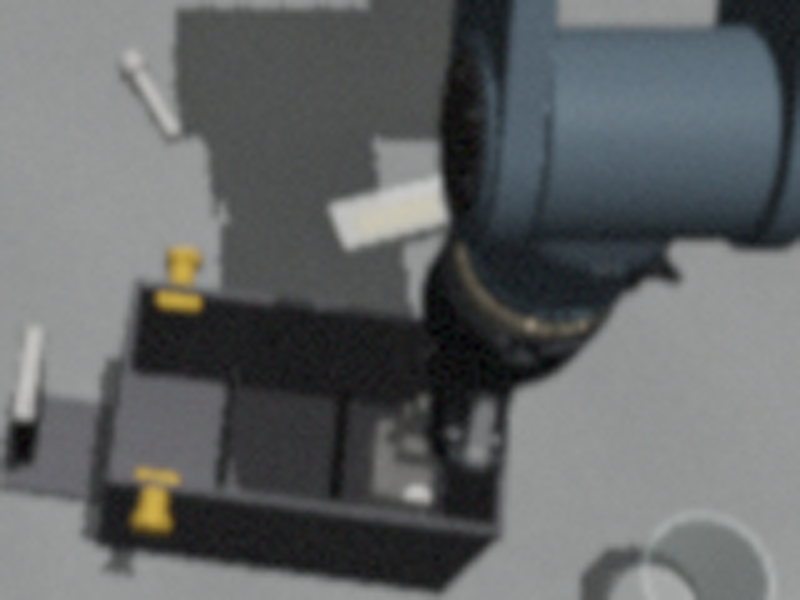

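```bash
python3 - <<'E'
from h import *
c=get_calibration("side");F=192/np.tan(np.radians(c['vfov']/2))
def pr(P):
    q=R.from_quat(c['attitude']).inv().apply(np.array(P)-c['xyz']); return np.round([(q[0]/q[2]*F+c['cx']-250)*5,(q[1]/q[2]*F+c['cy']-120)*5])
s=sense();t=s['tcp_pos']
for P in ([.4817,.2482,.133],t+[0,0,-.008],t+[.018,0,-.008],t+[-.018,0,-.008],t+[.03,0,0.01]): print(P,pr(P))
p,d,W=look("side"); 
for u,v in((440,420),(465,440),(485,430),(410,425)): print((u,v),W[int(120+v/5),int(250+u/5)].round(3))
E
```

```text
[0.4817, 0.2482, 0.133] [439. 407.]
[0.48226205 0.24474148 0.14666201] [438. 397.]
[0.50026205 0.24474148 0.14666201] [432. 430.]
[0.46426205 0.24474148 0.14666201] [445. 365.]
[0.51226205 0.24474148 0.16466201] [436. 441.]
(440, 420) [0.511 0.24  0.193]
(465, 440) [0.538 0.244 0.246]
(485, 430) [0.533 0.251 0.251]
(410, 425) [0.487 0.239 0.11 ]
```

What shows at (465,440) is the finger linkage higher up, so the fingertips are in line with the tab at (439,407). Descend and grip.

Request:
play_rows:
  rows:
    - [[-0.2,0,-0.3],[3.5,0,10],0.7]
    - [[0,0,0],[0,0,12],0.7]
    - [[0,0,0],[0,0,12],0.7]
    - [[0,0,0],[0,0,10],0.7]
    - [[0,0,0],[0,0,0],0.7]
    - [[0,0,0],[0,0,0],0.7]
    - [[0,0,0],[0,0,0],0.7]
  grip_force: 90

```text
t: 36.78
tcp_pos: [0.481, 0.2492, 0.1111]
tool_rot: [0.669, 0.743, 0.001, 0.001]
force: [0.6, -0.0, -1.4]
finger_gap: 0.3
gripper_force: 0.0
```

```bash
python3 -c "
from h import *
go(481.7,248.2,109,96)"
```

```text
t36.8 turn [ 0.2 -0.   0. ] shift [-1.   0.6  2.1] dist 2 F [ 0.6 -0.  -1.4] gap 0.300
```

Request:
play_rows:
  rows:
    - [[0.2,0,0],[-1,0.6,1.6],0.7]
    - [[0,0,0],[0,0,0],0.7]
    - [[0,0,0],[0,0,0],0.95]
    - [[0,0,0],[0,0,0],0.95]
    - [[0,0,0],[0,0,0],0.95]
    - [[0,0,0],[0,0,0],0.95]
    - [[0,0,0],[0,0,0],0.95]

```text
t: 37.37
tcp_pos: [0.4816, 0.2482, 0.1091]
tool_rot: [0.669, 0.743, -0.0, -0.001]
force: [0.5, 0.1, 4.3]
finger_gap: 0.128
gripper_force: 88.7
```

Request:
play_rows:
  rows:
    - [[0,0,0],[0,0,-15],0.95]
    - [[0,0,0],[0,0,-30],0.95]
    - [[0,0,0],[0,0,-35],0.95]
    - [[0,0,0],[0,0,-35],0.95]
    - [[0,0,3],[0,0,-35],0.95]
    - [[0,0,3],[0,0,0],0.95]
    - [[0,0,0],[0,0,0],0.95]

```text
t: 37.95
tcp_pos: [0.4816, 0.2483, 0.26]
tool_rot: [0.707, 0.707, 0.0, -0.0]
force: [-0.8, 0.0, -4.0]
finger_gap: 0.125
gripper_force: 88.2
```

```bash
python3 -c "
from h import *
go(612,75,250,90)"
```

```text
t38.0 turn [-0.  -0.1 -0. ] shift [-173.3  130.4   10. ] dist 217 F [-0.8  0.  -4. ] gap 0.125
```

Request:
play_rows:
  rows:
    - [[0,0,0],[-28.9,21.7,0],0.95]
    - [[0,0,0],[-28.9,21.7,0],0.95]
    - [[0,0,0],[-28.9,21.7,0],0.95]
    - [[0,0,0],[-28.9,21.7,0],0.95]
    - [[0,0,0],[-28.9,21.7,0],0.95]
    - [[0,0,0],[-28.9,21.7,0],0.95]
    - [[0,0,0],[0,0,18],0.95]
    - [[0,0,0],[0,0,19],0.95]
    - [[0,0,0],[0,0,0],0.95]
    - [[0,0,0],[0,0,0],0.95]

```text
t: 38.78
tcp_pos: [0.6087, 0.0748, 0.2176]
tool_rot: [0.707, 0.708, -0.004, -0.005]
force: [-1.0, 0.5, -2.8]
finger_gap: 0.129
gripper_force: 88.6
```

```bash
python3 -c "
from h import *
go(665.4,75,222.5,90)"
```

```text
t38.8 turn [-0.7 -0.1  0.1] shift [ 0.2 56.7 -4.9] dist 57 F [-1.   0.5 -2.8] gap 0.129
```

Request:
play_rows:
  rows:
    - [[0,0,0],[0,0,-4],0.95]
    - [[0,0,0],[0,10,0],0.95]
    - [[0,0,0],[0,10,0],0.95]
    - [[0,0,0],[0,10,0],0.95]
    - [[0,0,0],[0,10,0],0.95]
    - [[0,0,0],[0,8,0],0.95]
    - [[0,0,0],[0,6,0],0.95]
    - [[0,0,0],[0,0,0],0.95]
    - [[0,0,0],[0,0,0],0.95]
    - [[0,0,0],[0,0,0],0.95]

```text
t: 39.62
tcp_pos: [0.6649, 0.075, 0.225]
tool_rot: [0.707, 0.707, -0.001, -0.001]
force: [0.1, 0.5, -3.7]
finger_gap: 0.126
gripper_force: 88.6
```

```bash
python3 -c "
from h import *
go(665.4,75,195.6,90)"
```

```text
t39.6 turn [-0.2 -0.   0.1] shift [ 0.   0.5 29.4] dist 29 F [ 0.1  0.5 -3.7] gap 0.126
```

Request:
play_rows:
  rows:
    - [[-0.2,0,0],[0,0.5,7],0.95]
    - [[0,0,0],[0,0,7],0.95]
    - [[0,0,0],[0,0,7],0.95]
    - [[0,0,0],[0,0,5],0.95]
    - [[0,0,0],[0,0,3],0.95]
    - [[0,0,0],[0,0,0],0.95]
    - [[0,0,0],[0,0,0],0.95]

```text
t: 40.2
tcp_pos: [0.6659, 0.0748, 0.1956]
tool_rot: [0.707, 0.707, 0.0, -0.0]
force: [-0.4, -0.2, -1.6]
finger_gap: 0.124
gripper_force: 88.6
```

Request:
play_rows:
  rows:
    - [[0,0,0],[0,0,1],0.95]
    - [[0,0,0],[0,0,1],0.95]
    - [[0,0,0],[0,0,0.7],0.95]
    - [[0,0,0],[0,0,0],0.95]
    - [[0,0,0],[0,0,0],0.95]

```text
t: 40.62
tcp_pos: [0.6662, 0.0748, 0.1936]
tool_rot: [0.707, 0.707, 0.001, 0.0]
force: [0.4, -0.2, -2.4]
finger_gap: 0.124
gripper_force: 89.0
```

Request:
play_rows:
  rows:
    - [[0,0,0],[0,0,0.8],0.95]
    - [[0,0,0],[0,0,0],0.95]
    - [[0,0,0],[0,0,0],0.95]

```text
t: 40.87
tcp_pos: [0.6662, 0.0748, 0.1935]
tool_rot: [0.707, 0.707, 0.001, 0.001]
force: [-1.4, -0.1, 3.1]
finger_gap: 0.123
gripper_force: 89.7
```

```bash
python3 rid.py s12.png
```

```text
t40.9 turn [ 0.1 -0.   0. ] shift [  0.   0. -29.] dist 29 F [-1.4 -0.1  3.1] gap 0.123
[0.66624493 0.07478317 0.1935412 ]
side upper 14 top z -18.0 (array([-1.3, 36.3]), 11.4, 4.7, 14.41)
rail [0.66524926 0.12121986 0.17439219]
rail 0
```

View pics/s12.png

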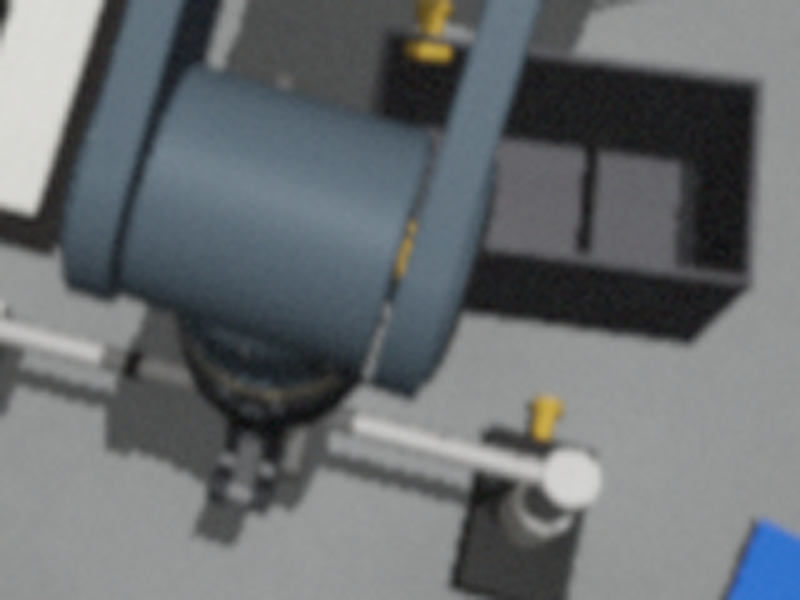

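The case is empty and rider B is on the rail at (245,440), outside the band at (130,362). Release, re-grip lightly and slide 110 mm.

Request:
play_rows:
  rows:
    - [[0,0,0],[0,0,0],0.75]
    - [[0,0,0],[0,0,0],0.75]
    - [[0,0,0],[0,0,0],0.75]
    - [[0,0,0],[0,0,0],0.75]
    - [[0,0,0],[0,0,0],0.95]
    - [[0,0,0],[0,0,0],0.95]
    - [[0,0,0],[0,0,0],0.95]
    - [[0,0,0],[0,0,0],0.95]
  grip_force: 30

```text
t: 41.68
tcp_pos: [0.6661, 0.0748, 0.1922]
tool_rot: [0.707, 0.707, 0.0, 0.0]
force: [1.4, 0.4, -0.7]
finger_gap: 0.133
gripper_force: 33.9
```

Request:
play_rows:
  rows:
    - [[0,0,0],[-8,0,0.6],0.95]
    - [[0,0,0],[-15,0,0],0.95]
    - [[0,0,0],[-15,0,0],0.95]
    - [[0,0,0],[-15,0,0],0.95]
    - [[0,0,0],[-15,0,0],0.95]
    - [[0,0,0],[-15,-0.4,0],0.95]
    - [[0,0,0],[-14,0,0],0.95]
    - [[0,0,0],[-9,0,0],0.95]
    - [[0,0,0],[-4,0,0],0.95]
    - [[0,0,0],[0,0,0],0.95]
    - [[0,0,0],[0,0,0],0.95]

```text
t: 42.6
tcp_pos: [0.6658, -0.0373, 0.1922]
tool_rot: [0.707, 0.707, -0.001, 0.002]
force: [-0.2, -4.1, 3.3]
finger_gap: 0.136
gripper_force: 34.5
```

Request:
play_rows:
  rows:
    - [[0,0,0],[0,0,0],0.7]
    - [[0,0,0],[0,0,0],0.7]
    - [[0,0,0],[0,0,0],0.7]
    - [[0,0,0],[0,0,0],0.7]
    - [[0,0,0],[0,0,-10],0.7]
    - [[0,0,0],[0,0,-25],0.7]
    - [[0,0,0],[0,0,-30],0.7]
    - [[0,0,0],[0,-30,0],0.7]
    - [[0,0,0],[0,-40,0],0.7]
    - [[0,0,0],[0,-40,0],0.7]
    - [[0,0,0],[0,-30,0],0.7]
    - [[0,0,0],[0,0,0],0.7]

```text
t: 43.6
tcp_pos: [0.5181, -0.0336, 0.2567]
tool_rot: [0.707, 0.707, -0.002, -0.003]
force: [-0.7, -0.7, 0.2]
finger_gap: 0.304
gripper_force: 0.0
```

```bash
python3 - <<'E'
from h import *
p,d,W=look("side"); i=p.astype(int)
m=box(W,(.62,.71),(-.2,.1),(.21,.225))&(i.min(2)>100)
nc,lb,st,ce=cv2.connectedComponentsWithStats(m.astype(np.uint8))
for k in range(1,nc):
    if st[k,4]>20: print("tab",rect(W[lb==k]))
m=box(W,(.62,.71),(-.2,.1),(.155,.185))&(i.max(2)<90); Y=W[m]
print("bands",[Y[g].mean(0).round(4) for g in (abs(Y[:,1]-.005)<.02,abs(Y[:,1]+.135)<.02)])
m=box(W,(.3,.7),(-.5,-.25),(.008,.04))&(i.min(2)>85); m[:,240:]=0
nc,lb,st,ce=cv2.connectedComponentsWithStats(m.astype(np.uint8))
for k in range(1,nc):
    if st[k,4]>60: print("bar?",rect(W[lb==k]))
m=box(W,(.3,.65),(-.28,-.03),(.01,.03))&(i.min(2)>130); print("lid",rect(W[m]))
print(sense()['t'],sense()['tcp_pos'])
cv2.imwrite("pics/s13.png",cv2.resize(p[100:300,60:340,::-1],(798,570),interpolation=cv2.INTER_CUBIC))
E
```

```text
tab (array([665.9, -88.9]), 23.8, 11.6, -89.4)
tab (array([665.3, -37. ]), 23.5, 12.8, -87.09)
bands [array([0.667 , 0.0044, 0.1758]), array([ 0.6669, -0.1361,  0.1742])]
bar? (array([ 490.4, -381.8]), 223.5, 27.0, -14.22)
lid (array([ 459.4, -151.9]), 217.4, 112.6, 0.22)
43.65 [ 0.52233281 -0.03447975  0.25744511]
```

View pics/s13.png

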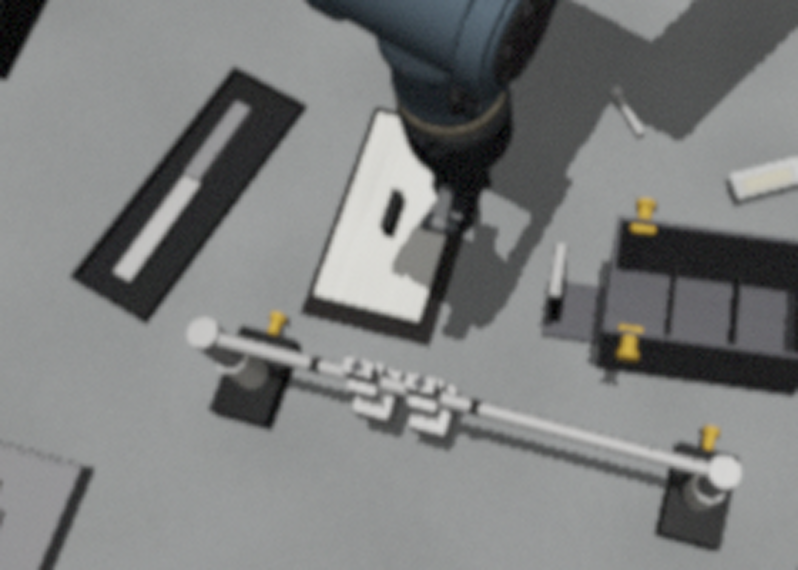

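Both riders hang between the bands at (315,362) and (475,407), the lid is on the mat, the bar is in the tray and the case is empty. Let it settle and hand in.

Request:
play_rows:
  rows:
    - [[0,0,0],[0,0,0],0.7]
    - [[0,0,0],[0,0,0],0.7]
    - [[0,0,0],[0,0,0],0.7]
    - [[0,0,0],[0,0,0],0.7]
    - [[0,0,0],[0,0,0],0.7]
    - [[0,0,0],[0,0,0],0.7]

```text
t: 44.15
tcp_pos: [0.5261, -0.0353, 0.2565]
tool_rot: [0.707, 0.707, 0.0, 0.0]
force: [-0.3, 0.4, -0.5]
finger_gap: 0.305
gripper_force: 0.0
```

```bash
python3 -c "
from station import *
print(sign_off())"
```

```text
the job is handed in; nothing more can be done
None
```

The job is handed in at about 44 s: the lid was levered loose and lies squarely on the mat, both riders present hang between the bands, the pry bar is in its tray, and the robot did not handle the beaker or the spirit level.

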